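# Hook out the slide tray, load and press home the waiting slides, shut the tray

## Task

Take the pull hook from its rest, drop its prong into the finger hole of the shut slide tray and draw the tray all the way out with it, then lay the hook back on its rest. Lay every oak-framed slide waiting on the counter flat in a pocket of its own in the tray and press each one down until its felt seat is fully sunk, and only then push the loaded tray fully shut. Leave the copper cap, the lamp knob and the lens where they are.

Things in the scene. Friction and masses are not known exactly. Their poses are not given: they have to be found in the camera images.
- hook_center (a point): centre (half-way up) of the handle of the pull hook. The handle is a dark wooden bar 90 long (own x) x 20 wide (y) x 24 high (z). At its +x end an iron prong 12 mm thick comes out and turns straight down; the prong's axis is 55 mm in +x from this point and its tip 57 mm below this point. Whole hook 150 g. It starts level on its rest, prong hanging down. The middle of the handle is free to be gripped from above between the rest's two posts
- hook_tip (a point): lower end of the hook's prong (55 mm ahead of and 57 mm below the handle's centre)
- rest_top (a point): the fixed iron rest of the hook: this point is midway between its two posts, at the height where the handle's underside lies, 50 mm above the counter. Its x axis is the direction of the handle. Posts 12 mm thick, 34 mm in +x and -x from this point (54 mm free between them); each has a notch 32 mm wide (y) with cheeks 10 mm high that keep the handle from rolling off. A base plate 110 x 70 x 6 mm lies under it
- tray_rim (a point): middle of the top edge of the tray's front board, 38 mm above the counter. Behind it each pocket has a grey felt seat: raised at the start (felt 32 mm above the counter; a slide on it stands 5 mm too high for the chest's opening). A push of 7 N or more on the slide sinks the seat 10 mm to its stop, where friction keeps it; the slide's centre is then 29 mm above the counter. Long side of the slide along the tray's y
- tray (a joint): how far the slide tray is drawn out of the low dark wooden chest along -x of tray_hole, m: 0 shut, 0.215 at its stop; about 3 N friction, stays where left. It has four like pockets, hidden until drawn out: centres at x = 96 and 188, y = -62 and +62 mm in the axes of tray_hole. Pocket 118 (y) x 54 (x) mm between walls and corner cheeks (tops 37 mm above the counter), open mid-way on its long sides for fingers
- tray_hole (a point): centre of the finger hole in the brass tongue on the tray's front, at the tongue's upper face, 27 mm above the counter; moves with the tray. Axes: x into the chest, z up. Hole 34 x 34 mm, right through the 7 mm tongue; 20 mm free below it. Tongue 56 mm wide, reaching 27 mm to -x of this point. With the tray shut the chest's front face (roof top 61, roof underside 41 mm up) is 37 mm to +x
- tray_front (a point): middle of the front face (looking to -x) of the tray's front board, 25 mm to +x of the finger hole, 22 mm above the counter; board 288 mm wide (y), its top 38 mm above the counter, 12 mm thick. Same axes as the tray. Clear of the tongue (more than 28 mm to either side) it can be pushed to shut the tray
- cap: bystander: a dented copper lamp chimney cap, 96 mm across, 68 mm high; origin under its centre
- lampknob: bystander: a ribbed dark brown bakelite lamp knob, 65 mm across, 33 mm high; origin under its centre
- lens: bystander: a glass condenser lens in a brass ring, 92 mm across, 29 mm high; origin under its centre
- slide0_center (a point): centre of an oak-framed two-picture slide, 110 long (own x) x 46 wide (y) x 14 thick (z), 110 g, two glass windows with a solid oak bridge 32 mm wide between them at its middle; begins flat on the counter; two to four of the four slides are there, all alike
- slide1_center (a point): centre of an oak-framed two-picture slide, 110 long (own x) x 46 wide (y) x 14 thick (z), 110 g, two glass windows with a solid oak bridge 32 mm wide between them at its middle; begins flat on the counter; two to four of the four slides are there, all alike
- slide2_center (a point): centre of an oak-framed two-picture slide, 110 long (own x) x 46 wide (y) x 14 thick (z), 110 g, two glass windows with a solid oak bridge 32 mm wide between them at its middle; begins flat on the counter; two to four of the four slides are there, all alike
- slide3_center (a point): centre of an oak-framed two-picture slide, 110 long (own x) x 46 wide (y) x 14 thick (z), 110 g, two glass windows with a solid oak bridge 32 mm wide between them at its middle; begins flat on the counter; two to four of the four slides are there, all alike
Not all that is in view belongs to the job. Of the things like the part that bears hook_center, leave any that is purple; of the rest the larger one is meant. Leave any green look-alike of the part that bears slide0_center alone.

How it is judged:
By the outcome, as a careful person would: the job done as asked, in the order asked, and still so for the second after the job is handed in, with the robot touching nothing.
Of slide0, slide1, slide2, slide3 only 2 to 4 are there at a start; the rules pass over those that are not, and their reading is None.
At some moment in a run one of slide0, slide1, slide2, slide3 may be knocked a few centimetres aside while the robot is not near it.
It also fails if it takes over 210 s, if anything falls off the work surface, if the arm or the gripper's body presses on something with over 40 N, if the wrist force passes 120 N, or if a joint passes its speed limit or range.

## Robot

A 7-joint arm with a two-finger parallel gripper is mounted at the origin on the work surface. World frame = base frame: x ahead of the robot, y to its left, z up, the work surface at z = 0. Lengths are in m, angles in rad, forces in N, time in s.
With the tool pointing down it reaches from about 0.4 to 0.85 m from the base axis. Payload 10.4 kg.
Tool frame: the origin (TCP) lies at the very end of the fingers, on their centre line; the grasp point (between the pads) lies 19 mm behind it; z points along the fingers, y is the direction in which the jaws open and shut (so a half turn about z gives the same grasp; the last joint's range is limited). The gripper opens to 87 mm and grips with 3 to 60 N. Pads are 19 mm wide; open, the fingers measure 117 mm over their backs; the gripper's body (75 mm by 190 mm) begins 51 mm behind the grasp point.
Start: joints at [-0.023, 0.332, -0.065, 1.46, 0.022, 1.35, -0.088], TCP at [0.625, 0, 0.223] pointing down, gripper open.
Joint ranges: [-2.6, 2.6], [-0.5, 2.12], [-1.47, 1.34], [0.16, 2.42], [-1.27, 4.41], [0.06, 2.06], [-2.6, 2.6]. Speed limits (rad/s): [2.22, 2.22, 2.79, 2.79, 3.14, 3.14, 3.14].

## Interface

Orientations are given as a unit quaternion [x, y, z, w].
In Python, from bench import read_state, camera, close_job gives the robot as it stands.
- The arm moves only by the shell command python3 -m inch 'ROWS' [OPENING] [FORCE]. ROWS is JSON, a list of rows, each a list of 6 numbers: the shift along the tool's x, y, z as a fraction of full scale, then the turn, a rotation vector about the tool's x, y, z as a fraction of full scale. In form: [[tx, ty, tz, ax, ay, az], ...]. A call has 1 to 5 rows; each row shifts and turns the commanded pose from where the row before left it, along the tool's axes as they then stand; what a row does not reach is not made up. Full scale, the value 1, is 0.04 m for a shift and 120 degrees for a turn. A row lasts 1/8 s, in which the tool goes at most 62.5 mm and 10.7 degrees, less where a joint would pass 70% of its speed; a pose out of reach is approached as far as the arm can. A call with a number of a shift or a turn outside -1 to 1 is refused whole. A call with a gripper value outside its range is refused whole. OPENING is the opening, from -1 (shut) to 1 (fully open), so that 0 is half open, set as the call begins (- or left out, the last holds). The fingers move at their own pace and stop on an object; FORCE is the grip in N (left out, the last holds). Time passes only in rows, so rows that do not move let the fingers close. It gives the time, the measured TCP pose, the force and the opening at its end, in the units of the state.
- read_state(): the state, without advancing time (a new reading comes with each control period).
- camera(name): name is "scene" or "side" or "wrist"; returns a dict with "img" (480x640x3 uint8, red, green, blue), "depth" (480x640 float32, m along the optical axis (not along the pixel's ray), 0 where there is no reading), "fx", "fy", "cx", "cy" (pixels), "position" and "orientation" of the camera in the world; the wrist camera has in their place "tool_from_camera" (4x4, takes a point from camera to tool coordinates, whose origin is the TCP and whose axes are the flange's). Camera axes: x right, y down, z forward; pixel columns grow to the right and rows downward; lengths in m; the calibration is good to about 2 mm. A picture is of the moment at which its call begins: read the wrist's pose just before it.
- close_job(): hands the job in, once; it reports no verdict.
The state is a dict: "time": time; "joint_positions": joint angles; "joint_vel": joint speeds; "joint_torque": joint torques, N m; "ee_pos": TCP position; "eef_rot": TCP orientation; "ft_force": force on the tool from outside, world axes, zero at the start; "torque": the same for the moment, N m; "width": finger opening in m.
Only numpy, scipy, OpenCV 4.12 (cv2) and the standard library are available. Lean on these libraries where they do the work, as an engineer would, in place of code of your own. Each camera call takes 0.05 s, during which the arm holds its last target.

## Working session

There is one attempt and no reset: what is moved stays moved. The work goes in short steps, Python scripts to look and compute and a shell command to move; the robot and the scene stay as the last step left them, time stands still between calls to the robot, and variables do not carry over. Pictures are saved under pics/ and viewed, and the job is handed in when it is done.

```bash
ls; mkdir -p pics
cat > h.py <<'E'
import numpy as np,cv2
from bench import read_state,camera,close_job
from scipy.spatial.transform import Rotation as R
def T(c,st=None):
    M=np.eye(4)
    if 'tool_from_camera' in c:
        M[:3,:3]=R.from_quat(st['eef_rot']).as_matrix();M[:3,3]=st['ee_pos']
        return M@np.array(c['tool_from_camera'])
    M[:3,:3]=R.from_quat(c['orientation']).as_matrix();M[:3,3]=c['position'];return M
def cloud(c,st=None):
    d=c['depth'];v,u=np.mgrid[0:480,0:640]
    P=np.stack([(u-c['cx'])/c['fx']*d,(v-c['cy'])/c['fy']*d,d,np.ones_like(d)],-1)
    W=(P@T(c,st).T)[...,:3];W[d==0]=np.nan;return W
def save(n,im): cv2.imwrite('pics/'+n+'.png',cv2.cvtColor(im,cv2.COLOR_RGB2BGR))
E
python3 - <<'E'
from h import *
s=read_state();print(s)
for n in ['scene','side','wrist']:
    s=read_state();c=camera(n);save(n+'0',c['img']);np.save('pics/'+n+'0.npy',cloud(c,s))
    print(n,T(c,s).round(3).tolist(),c['fx'])
E
```

```text
pics
{'time': 0.0, 'joint_positions': array([-0.0226268 ,  0.33285372, -0.06468574,  1.46097598,  0.02159797,
        1.3499153 , -0.08852019]), 'joint_vel': array([-0.00087672, -0.00090149,  0.00110716,  0.00021945, -0.00047086,
       -0.00144116,  0.00111259]), 'joint_torque': array([-1.20520472e-04, -6.23245955e+01,  2.44190963e-02, -3.89891267e+01,
       -6.13984605e-02,  3.97891912e-02,  1.87085252e-04]), 'ee_pos': array([6.24591167e-01, 1.33413187e-06, 2.21748703e-01]), 'eef_rot': array([ 7.07101500e-01,  7.07111687e-01, -5.40236965e-04, -4.88726603e-04]), 'ft_force': array([ 1.20050795, -0.11123579, -0.6794717 ]), 'torque': array([ 0.01605722, -0.01299451, -0.0069045 ]), 'width': 0.08669238741050475}
scene [[0.356, 0.766, -0.535, 1.206], [0.934, -0.294, 0.201, -0.262], [-0.003, -0.572, -0.82, 1.136], [0.0, 0.0, 0.0, 1.0]] 452.27086816980244
side [[-0.992, -0.08, 0.094, 0.43], [-0.124, 0.68, -0.723, 0.779], [-0.006, -0.729, -0.685, 0.802], [0.0, 0.0, 0.0, 1.0]] 447.8426614188897
wrist [[1.0, 0.001, -0.002, 0.625], [0.0, -0.964, -0.268, 0.073], [-0.002, 0.268, -0.964, 0.384], [0.0, 0.0, 0.0, 1.0]] 364.9978976828083
```

View pics/scene0.png

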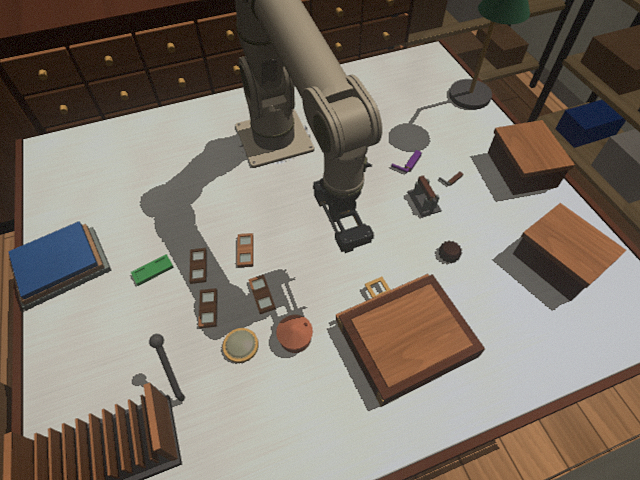

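View pics/side0.png

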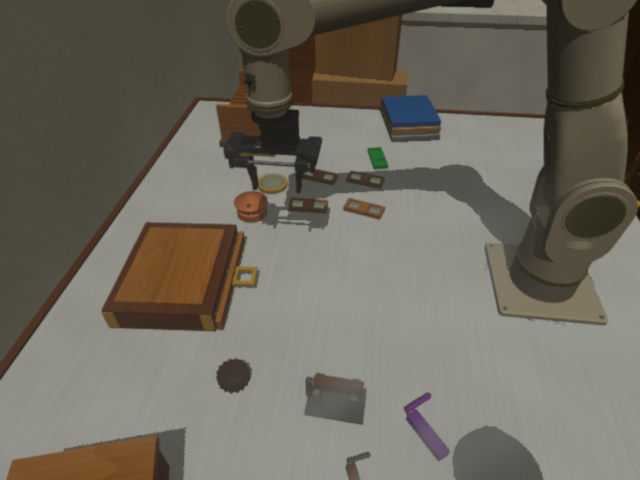

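View pics/wrist0.png

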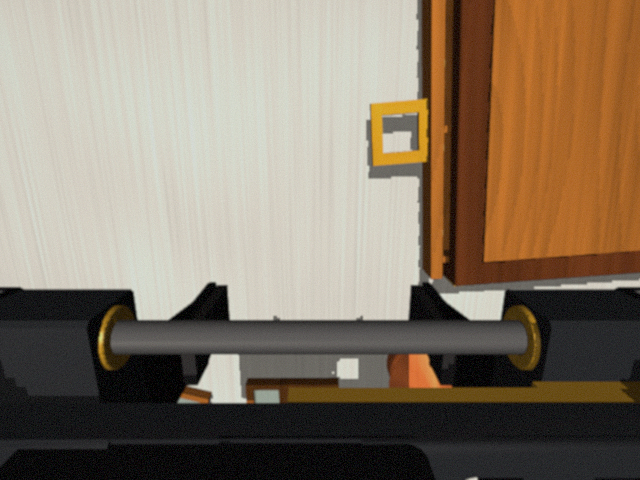

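The scene picture shows three hooks: the dark one on the rest at (425,190), a purple one at (407,162), and a small one lying at (452,178). It also shows four oak slides, at (198,265), (245,250), (208,307) and (262,293), and a green look-alike at (152,270). The hook on the rest fits because it is the larger one that isn't purple. Next I'll confirm it in enlarged crops and measure.

Run:
```python
from h import *
a=cv2.imread('pics/scene0.png');b=cv2.imread('pics/side0.png')
x=cv2.resize(a[140:225,380:480],(500,425),interpolation=cv2.INTER_CUBIC)
y=cv2.resize(a[220:370,170:330],(480,450),interpolation=cv2.INTER_CUBIC)
cv2.imwrite('pics/crop1.png',x)
cv2.imwrite('pics/crop2.png',y)
cv2.imwrite('pics/crop3.png',cv2.resize(b[350:480,290:460],(680,520),interpolation=cv2.INTER_CUBIC))
for n in ['scene','side']:
    W=np.load(f'pics/{n}0.npy')
    ok=np.isfinite(W[...,2])
    m=(W[...,2]>0.007)&(W[...,0]>0.3)&(W[...,0]<1.1)&(abs(W[...,1])<.6)&(W[...,2]<.12)
    k,L,S,C=cv2.connectedComponentsWithStats(m.astype(np.uint8))
    for i in range(1,k):
        if S[i,4]<60: continue
        P=W[L==i];r=cv2.minAreaRect(P[:,:2].astype(np.float32)*1000)
        print(n,S[i].tolist(),[round(q) for q in r[0]],[round(q) for q in r[1]],round(r[2],1),'z',(np.percentile(P[:,2],[10,50,98])*1000).round())
```

```text
scene [397, 160, 20, 12, 107] [314, 380] [28, 72] 0.4 z [10. 16. 23.]
scene [440, 171, 24, 13, 106] [409, 494] [82, 36] 88.6 z [ 9. 12. 17.]
scene [412, 175, 29, 39, 534] [460, 365] [111, 54] 1.9 z [12. 56. 77.]
scene [514, 215, 83, 85, 3288] [812, 580] [214, 97] 14.9 z [ 27. 103. 114.]
scene [237, 233, 17, 34, 469] [437, -222] [46, 112] 73.8 z [ 8. 12. 17.]
scene [439, 240, 24, 22, 371] [662, 340] [64, 62] 58.4 z [16. 29. 36.]
scene [190, 248, 17, 35, 490] [438, -365] [47, 113] 77.4 z [ 8. 11. 17.]
scene [131, 254, 42, 30, 499] [406, -491] [51, 110] 12.7 z [ 8. 11. 16.]
scene [249, 274, 27, 39, 560] [594, -218] [114, 46] 0.3 z [ 8. 12. 17.]
scene [336, 274, 150, 132, 11397] [825, 96] [305, 293] 4.6 z [47. 62. 67.]
scene [199, 288, 18, 40, 595] [583, -368] [47, 113] 76.4 z [ 8. 12. 17.]
scene [277, 314, 36, 38, 1066] [748, -172] [92, 92] 4.3 z [43. 52. 67.]
scene [223, 328, 36, 34, 946] [718, -312] [90, 90] 35.9 z [12. 20. 30.]
scene [163, 364, 23, 37, 280] [781, -478] [59, 17] 0.5 z [ 44.  81. 118.]
scene [128, 387, 54, 93, 2721] [861, -553] [93, 161] 89.7 z [ 17.  61. 114.]
scene [
[... 371 characters left out ...]
73, 29, 20, 454] [716, -309] [85, 90] 12.4 z [12. 20. 30.]
side [233, 191, 34, 31, 818] [747, -170] [92, 85] 5.1 z [16. 48. 66.]
side [288, 197, 40, 15, 452] [594, -220] [56, 110] 89.1 z [ 8. 12. 16.]
side [343, 197, 42, 21, 453] [436, -223] [53, 111] 74.0 z [ 8. 12. 16.]
side [101, 222, 157, 108, 12307] [826, 97] [305, 295] 4.5 z [27. 62. 66.]
side [216, 358, 34, 34, 869] [662, 339] [63, 64] 59.7 z [16. 30. 35.]
side [305, 372, 60, 43, 1261] [459, 365] [112, 51] 2.4 z [23. 66. 76.]
side [404, 397, 18, 40, 400] [315, 378] [29, 75] 0.8 z [11. 18. 22.]
side [6, 435, 162, 45, 5112] [817, 567] [214, 66] 14.7 z [108. 110. 112.]
side [345, 452, 25, 28, 299] [413, 476] [56, 33] 70.8 z [ 9. 12. 16.]
```

View pics/crop1.png

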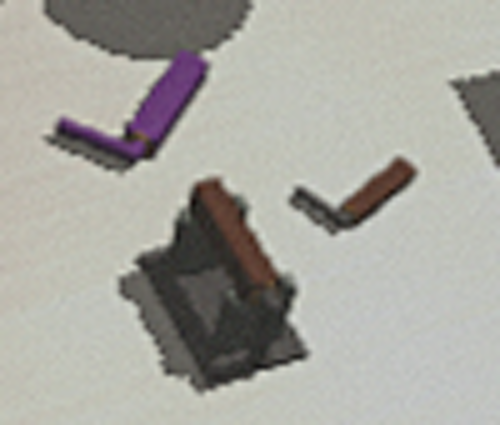

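View pics/crop3.png

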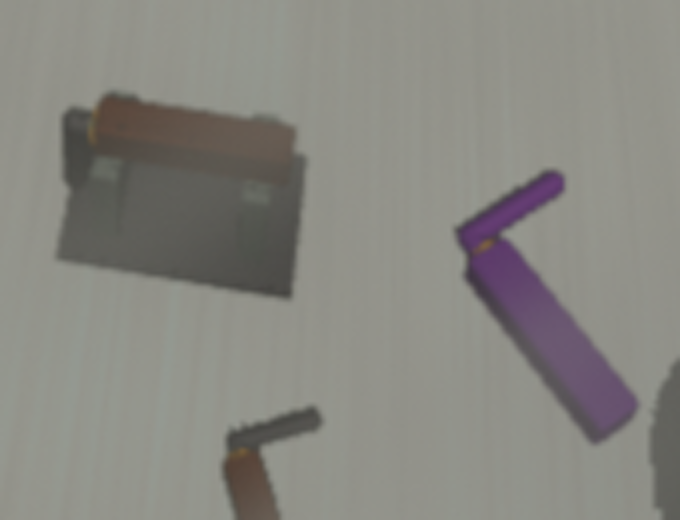

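View pics/crop2.png

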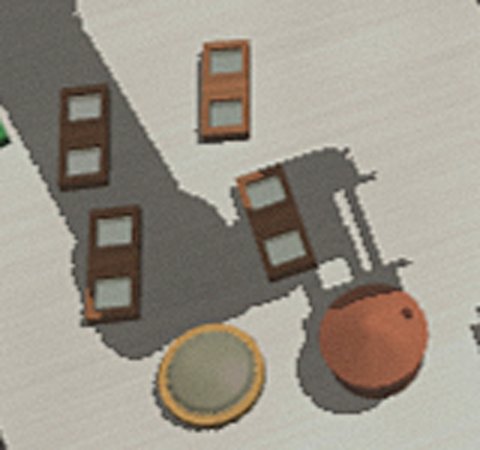

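The crops confirm it. The dark hook sits on the rest with its prong towards +x, the small brown and purple hooks lie on the counter, and all four oak slides are visible. Next I'll take precise readings of the tongue, tray axis and hook.

Run:
```python
from h import *
for n in ['wrist','scene','side']:
    im=cv2.imread(f'pics/{n}0.png');W=np.load(f'pics/{n}0.npy')
    hsv=cv2.cvtColor(im,cv2.COLOR_BGR2HSV)
    m=(hsv[...,0]>16)&(hsv[...,0]<30)&(hsv[...,1]>130)&(hsv[...,2]>120)
    m&=(abs(W[...,2]-.027)<.006)&(W[...,0]>.55)&(W[...,0]<.8)&(abs(W[...,1]-.1)<.12)
    P=W[m];r=cv2.minAreaRect(P[:,:2].astype(np.float32)*1000);print(n,m.sum(),r,np.median(P[:,2]),P.min(0),P.max(0))
    # chest rect: roof
    m=(W[...,2]>.045)&(W[...,2]<.09)&(W[...,0]>.6)&(W[...,0]<1.)&(W[...,1]>-.06)&(W[...,1]<.26)
    if n!='wrist': print('chest',cv2.minAreaRect(W[m][:,:2].astype(np.float32)*1000))
    # front board top line
    m=(abs(W[...,2]-.038)<.003)&(W[...,0]>.6)&(W[...,0]<.72)&(W[...,1]>-.06)&(W[...,1]<.26)
    P=W[m]; print('board',len(P)); 
    if len(P)>20: print(cv2.minAreaRect(P[:,:2].astype(np.float32)*1000),np.polyfit(P[:,1],P[:,0],1))
    # hook handle top: z>.066
    m=(W[...,2]>.068)&(W[...,2]<.085)&(W[...,0]>.39)&(W[...,0]<.55)&(W[...,1]>.3)&(W[...,1]<.43)
    P=W[m]
    if len(P)>20: print('hook',len(P),cv2.minAreaRect(P[:,:2].astype(np.float32)*1000),np.polyfit(P[:,0],P[:,1],1),np.median(P[:,2]))
```

```text
wrist 2107 ((699.8972778320312, 85.11688232421875), (52.692970275878906, 56.6782341003418), 4.628751754760742) 0.02693760531339412 [0.67249019 0.05539927 0.02181558] [0.72742893 0.11544206 0.03170691]
board 95
((719.1832275390625, 174.1768798828125), (2.11501145362854, 30.919897079467773), 1.8844679594039917) [-0.04990898  0.72786553]
scene 123 ((698.886474609375, 85.03876495361328), (45.49102783203125, 53.27608108520508), 4.241539478302002) 0.026129369154448412 [0.67524774 0.05734773 0.02101559] [0.72219984 0.11306519 0.03105755]
chest ((859.2890014648438, 99.09117126464844), (236.3358154296875, 292.3847961425781), 4.679870128631592)
board 14
hook 160 ((460.8951721191406, 362.8057556152344), (22.627239227294922, 106.5407485961914), 86.59516906738281) [-0.0434239   0.38172688] 0.07323304669716424
side 200 ((699.9749755859375, 86.38015747070312), (50.49124526977539, 57.89133834838867), 5.327442646026611) 0.026596034458231332 [0.67330768 0.05834837 0.02295175] [0.72654467 0.11658435 0.03054935]
chest ((860.14404296875, 98.76005554199219), (237.00868225097656, 293.1058654785156), 4.579226016998291)
board 33
((718.0194702148438, 203.08682250976562), (3.8897271156311035, 54.11882400512695), 0.32687267661094666) [-0.04629259  0.72792544]
hook 573 ((460.05712890625, 362.5530700683594), (21.43867301940918, 102.62872314453125), 86.47420501708984) [-0.04880934  0.38632571] 0.07358949716821672
```

```bash
python3 -m inch '[[0.9,-0.44,0,0,0,0],[0.9,-0.44,0,0,0,0],[0.9,-0.44,0,0,0,0],[0.9,-0.44,0,0,0,0],[0.9,-0.44,0,0,0,0]]'; python3 -m inch '[[0.9,-0.44,0,0,0,0],[0.9,-0.44,0,0,0,0],[0.9,-0.44,0,0,0,0],[0.9,-0.44,0,0,0,0],[0.9,-0.44,0,0,0,0]]'; python3 -m inch '[[0,0,0,0,0,0.086],[0,0,0,0,0,0.086],[0,0,0,0,0,0.086],[0,0,0,0,0,0.086],[0,0,0,0,0,0.086]]';python3 -m inch '[[0,0,0,0,0,0.086],[0,0,0,0,0,0.086],[0,0,0,0,0,0.086],[0,0,0,0,0,0.086],[0,0,0,0,0,0]]'
cat >> h.py <<'E'
def pose():
    s=read_state();M=R.from_quat(s['eef_rot']).as_matrix()
    print('t',round(s['time'],2),'p',(s['ee_pos']*1000).round(1),'toolx yaw',round(np.degrees(np.arctan2(M[1,0],M[0,0])),2),'tilt',M[:2,2].round(3),'f',s['ft_force'].round(1),'w',round(s['width']*1000,1),'q',s['joint_positions'].round(2))
    return s
def look(n,name):
    s=pose();c=camera(n);W=cloud(c,s);save(name,c['img']);np.save('pics/'+name+'.npy',W);return c,W
def go(x,y,z=None,yaw=None):
    """print tool-axes total shift in units & turn"""
    s=read_state();M=R.from_quat(s['eef_rot']).as_matrix();p=s['ee_pos']
    t=np.array([x,y,p[2] if z is None else z])
    cy=np.degrees(np.arctan2(M[1,0],M[0,0]))
    d=M.T@(t-p)/.04
    print('shift units',d.round(3),'turn az units', None if yaw is None else round(-(((yaw-cy)+180)%360-180)/120,4))
E
python3 -c "
from h import *
look('wrist','w1')"
```

```text
time: 0.78
ee_pos: [0.5362, 0.181, 0.2224]
eef_rot: [0.707, 0.707, -0.0, -0.0]
ft_force: [0.8, -0.2, -0.4]
width: 0.0869
time: 1.4
ee_pos: [0.4483, 0.361, 0.2224]
eef_rot: [0.707, 0.707, -0.0, 0.0]
ft_force: [0.4, -0.1, 0.3]
width: 0.0872
time: 2.02
ee_pos: [0.4489, 0.3599, 0.2223]
eef_rot: [0.945, 0.326, -0.0, 0.0]
ft_force: [-0.0, -0.7, 0.5]
width: 0.0872
time: 2.65
ee_pos: [0.4489, 0.36, 0.2224]
eef_rot: [1.0, -0.025, -0.0, 0.0]
ft_force: [-0.6, -0.2, -0.8]
width: 0.0872
t 2.65 p [448.9 360.  222.4] toolx yaw -2.81 tilt [-0. -0.] f [-0.6 -0.2 -0.8] w 87.2 q [-0.63  0.23 -0.15  1.59  0.03  1.32 -2.4 ]
```

View pics/w1.png

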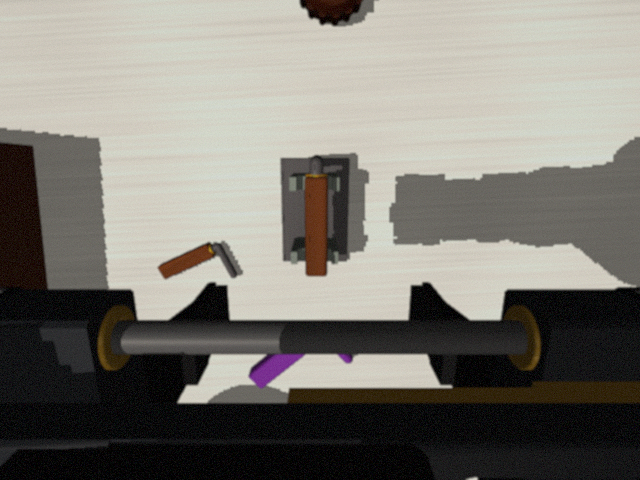

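Run:
```python
from h import *
im=cv2.imread('pics/w1.png');W=np.load('pics/w1.npy')
hsv=cv2.cvtColor(im,cv2.COLOR_BGR2HSV)
m=(hsv[...,0]<14)&(hsv[...,1]>120)&(W[...,2]>.066)&(W[...,2]<.085)
P=W[m];print(len(P),cv2.minAreaRect(P[:,:2].astype(np.float32)*1000),np.median(P[:,2]),np.polyfit(P[:,0],P[:,1],1))
m=(W[...,2]>.002)&(W[...,2]<.012)&(W[...,0]>.35)&(W[...,0]<.55)&(W[...,1]>.32)&(W[...,1]<.41)
P=W[m];print('plate',cv2.minAreaRect(P[:,:2].astype(np.float32)*1000))
```

```text
2047 ((453.9962463378906, 361.8675537109375), (19.624576568603516, 86.71118927001953), 86.84136199951172) 0.07434067496213398 [-0.04600599  0.38302582]
plate ((450.16473388671875, 363.93084716796875), (200.83843994140625, 87.23497772216797), 1.8409068584442139)
```

```bash
python3 -c "
from h import *
go(.454,.362,.045,-3)"
```

```text
shift units [ 0.125 -0.057  4.434] turn az units 0.003
```

```bash
python3 -m inch '[[0.125,-0.057,0.5,0,0,0.002],[0,0,0.9,0,0,0],[0,0,0.9,0,0,0],[0,0,0.9,0,0,0],[0,0,0.6,0,0,0]]' 0.1; python3 -m inch '[[0,0,0.4,0,0,0],[0,0,0.25,0,0,0],[0,0,0,0,0,0]]'; python3 -c "
from h import *
look('side','s1');go(.454,.362,.045,-3)"
```

```text
time: 3.32
ee_pos: [0.4532, 0.361, 0.0671]
eef_rot: [1.0, -0.026, -0.001, 0.001]
ft_force: [-0.2, 0.8, 0.2]
width: 0.05
time: 3.7
ee_pos: [0.454, 0.3619, 0.0441]
eef_rot: [1.0, -0.027, -0.0, 0.0]
ft_force: [0.5, 0.2, 0.7]
width: 0.0479
t 3.7 p [454.  361.9  44.1] toolx yaw -3.1 tilt [-0. -0.] f [0.5 0.2 0.7] w 47.9 q [-0.63  0.4  -0.14  1.76  0.07  0.98 -2.43]
shift units [-0.009  0.006 -0.003] turn az units -0.0009
```

View pics/s1.png

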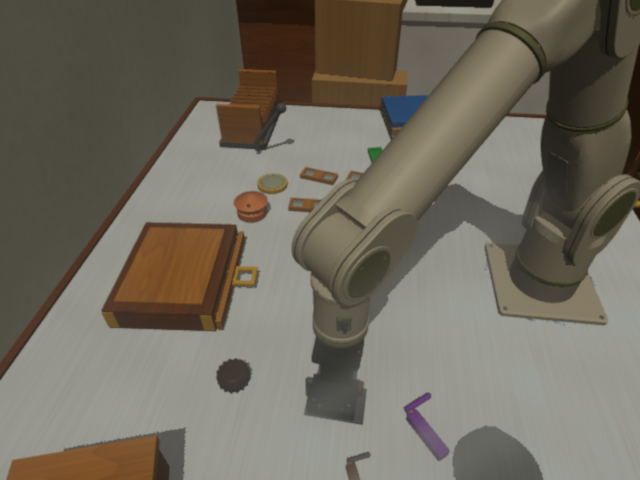

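The side view shows the fingers straddling the handle between the posts at (340,385). Closing and lifting.

```bash
python3 -m inch '[[0,0,0,0,0,0],[0,0,0,0,0,0],[0,0,0,0,0,0],[0,0,0,0,0,0]]' -1 40; python3 -m inch '[[0,0,-0.3,0,0,0],[0,0,-0.6,0,0,0],[0,0,-0.9,0,0,0],[0,0,-0.9,0,0,0],[0,0,-0.9,0,0,0]]'; python3 -m inch '[[0,0,0,0,0,0]]'; python3 -c "
from h import *
look('wrist','w2');look('side','s2')"
```

```text
time: 4.25
ee_pos: [0.4542, 0.3621, 0.0447]
eef_rot: [1.0, -0.027, 0.0, -0.0]
ft_force: [0.1, -0.3, 1.6]
width: 0.0197
time: 4.88
ee_pos: [0.4539, 0.3619, 0.1904]
eef_rot: [1.0, -0.027, 0.0, -0.0]
ft_force: [0.1, 0.6, -1.9]
width: 0.0197
time: 5.0
ee_pos: [0.4553, 0.3631, 0.1923]
eef_rot: [1.0, -0.027, 0.002, -0.002]
ft_force: [0.2, -1.2, -2.2]
width: 0.0195
t 5.0 p [455.3 363.1 192.3] toolx yaw -3.12 tilt [0.004 0.004] f [ 0.2 -1.2 -2.2] w 19.5 q [-0.63  0.26 -0.15  1.62  0.04  1.26 -2.41]
t 5.05 p [454.5 362.4 190.1] toolx yaw -3.12 tilt [0.002 0.002] f [ 0.  -0.5 -2.1] w 20.0 q [-0.63  0.26 -0.15  1.62  0.04  1.26 -2.41]
```

View pics/w2.png

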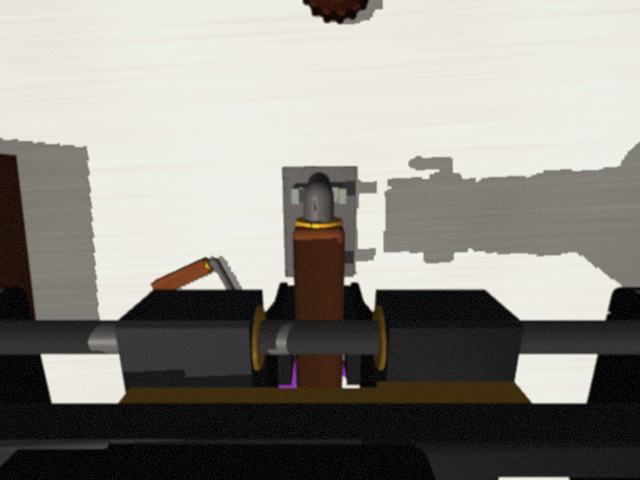

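View pics/s2.png

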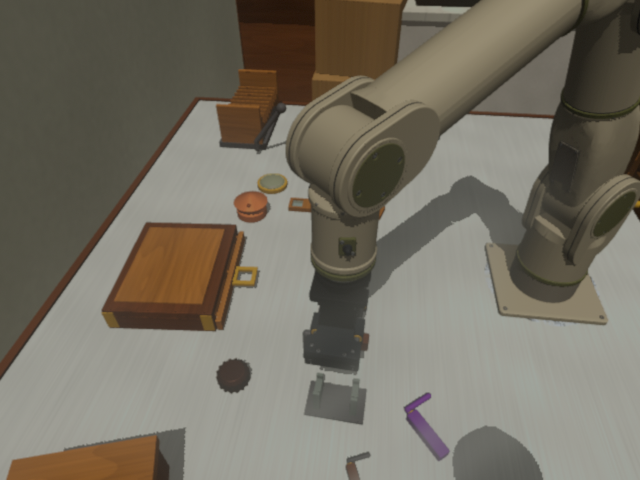

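The hook is held level (the rest is empty at (335,400) in the side view, prong visible at (318,190) in the wrist view). Next I'll find where the prong sits relative to the tool, and refine the rest.

Run:
```python
from h import *
im=cv2.imread('pics/w2.png');W=np.load('pics/w2.npy')
c=np.cos(np.radians(-3.12));s_=np.sin(np.radians(-3.12))
p=np.array([.4553,.3631,.1923])
D=W-p;L=np.stack([D[...,0]*c+D[...,1]*s_,-(-D[...,0]*s_+D[...,1]*c),D[...,2]],-1) # tool x, tool y
hsv=cv2.cvtColor(im,cv2.COLOR_BGR2HSV)
wood=(hsv[...,0]<12)&(hsv[...,1]>110)&(L[...,2]>.01)&(L[...,2]<.05)
print('wood',(np.nanpercentile(L[wood],[1,50,99],axis=0)*1000).round(1))
gr=(hsv[...,1]<60)&(L[...,2]>-.045)&(L[...,2]<.04)&(np.arange(480)[:,None]<228)
print('prong',gr.sum(),(np.nanpercentile(L[gr],[1,50,99],axis=0)*1000).round(1))
```

```text
wood [[-23.9 -10.5  23.5]
 [ 20.1   0.5  29.6]
 [ 43.2  13.   31.4]]
prong 1260 [[ 45.3  -5.8 -29.3]
 [ 53.5  -0.3  22.6]
 [ 60.2   5.6  25. ]]
```

```bash
python3 -c "
from h import *
go(.60,.077,.15,4.6)"
```

```text
shift units [4.033 6.913 0.966] turn az units -0.0643
```

```bash
python3 -m inch '[[0.5,0.86,0,0,0,0],[0.5,0.86,0,0,0,0],[0.5,0.86,0,0,0,0],[0.5,0.86,0,0,0,0],[0.5,0.86,0,0,0,0]]'; python3 -m inch '[[0.5,0.86,0.2,0,0,0],[0.5,0.86,0.3,0,0,0],[0.5,0.86,0.4,0,0,0],[0,0,0,0,0,-0.064],[0,0,0,0,0,0]]'; python3 -c "
from h import *
c,W=look('wrist','w3')
im=cv2.imread('pics/w3.png');hsv=cv2.cvtColor(im,cv2.COLOR_BGR2HSV)
m=(hsv[...,0]>16)&(hsv[...,0]<30)&(hsv[...,1]>130)&(abs(W[...,2]-.027)<.006)
P=W[m];print(m.sum(),cv2.minAreaRect(P[:,:2].astype(np.float32)*1000))"
```

```text
time: 5.72
ee_pos: [0.5443, 0.1833, 0.1871]
eef_rot: [1.0, -0.027, -0.001, 0.001]
ft_force: [1.4, 0.4, -2.1]
width: 0.0197
time: 6.35
ee_pos: [0.5981, 0.0782, 0.1511]
eef_rot: [0.999, 0.039, -0.001, 0.0]
ft_force: [0.8, -0.5, -2.2]
width: 0.0198
t 6.35 p [598.1  78.2 151.1] toolx yaw 4.5 tilt [-0.003 -0.   ] f [ 0.8 -0.5 -2.2] w 19.8 q [-0.23  0.33  0.03  1.61 -0.01  1.2  -1.69]
3633 ((705.7933349609375, 137.03195190429688), (82.14839935302734, 386.2961120605469), 8.79146671295166)
```

View pics/w3.png

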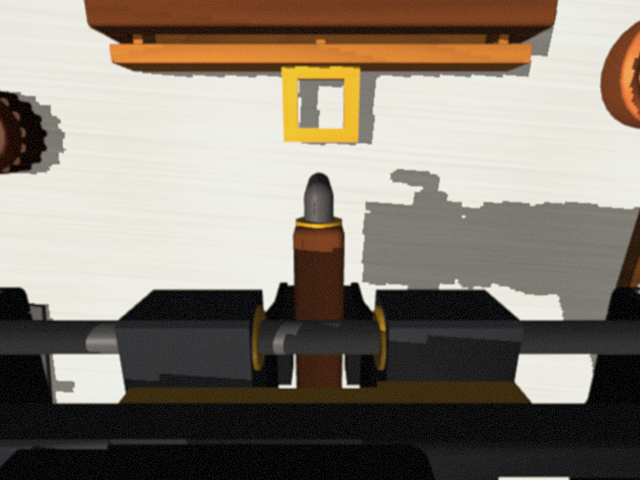

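Run:
```python
from h import *
im=cv2.imread('pics/w3.png');W=np.load('pics/w3.npy');hsv=cv2.cvtColor(im,cv2.COLOR_BGR2HSV)
m=(hsv[...,0]>16)&(hsv[...,0]<32)&(hsv[...,1]>130);m[:60]=0;m[160:]=0;m[:,:270]=0;m[:,380:]=0
P=W[m];P=P[abs(P[:,2]-.027)<.003];a=np.radians(4.6)
u=P[:,0]*np.cos(a)+P[:,1]*np.sin(a);v=-P[:,0]*np.sin(a)+P[:,1]*np.cos(a)
print(np.percentile(u,[.5,99.5]),np.percentile(v,[.5,99.5]),np.median(P[:,2]),cv2.minAreaRect(P[:,:2].astype(np.float32)*1000))
# hole interior: counter pts within
h=(W[...,2]<.008);h[:75]=0;h[140:]=0;h[:,:290]=0;h[:,350:]=0
cs,_=cv2.findContours(m.astype(np.uint8),cv2.RETR_CCOMP,cv2.CHAIN_APPROX_NONE)
for c in cs:
    x,y,w,hh=cv2.boundingRect(c);print(x,y,w,hh)
```

```text
[0.67914051 0.73066426] [0.00084444 0.05602636] 0.02705513975268964 ((700.6896362304688, 81.46856689453125), (51.73165512084961, 74.22344970703125), 4.633963108062744)
273 68 1 1
276 67 1 1
377 66 1 1
273 66 1 1
271 65 1 1
374 64 1 1
280 64 82 78
296 78 49 52
```

```bash
python3 -c "
from h import *
go(.6467,.0805,.047,4.6)"
```

```text
shift units [1.217 0.054 2.611] turn az units -0.0014
```

```bash
python3 -m inch '[[0.6,0.027,0.2,0,0,0],[0.617,0.027,0.3,0,0,0],[0,0,0.3,0,0,0],[0,0,0.2,0,0,0],[0,0,0,0,0,0]]'; python3 -c "
from h import *
look('wrist','w4');look('side','s4');go(.6467,.0805,.047,4.6)"
```

```text
time: 7.02
ee_pos: [0.6465, 0.0805, 0.1119]
eef_rot: [0.999, 0.04, -0.001, 0.0]
ft_force: [-0.7, 0.2, -1.3]
width: 0.0196
t 7.03 p [646.5  80.5 111.9] toolx yaw 4.55 tilt [-0.001 -0.   ] f [-0.7  0.2 -1.3] w 19.6 q [-0.22  0.46  0.03  1.52 -0.02  1.16 -1.67]
t 7.08 p [647.1  80.5 112.7] toolx yaw 4.55 tilt [-0.  0.] f [ 0.1  0.1 -1.7] w 19.6 q [-0.22  0.46  0.03  1.52 -0.02  1.16 -1.67]
shift units [-0.02  -0.003  1.654] turn az units -0.0004
```

View pics/w4.png

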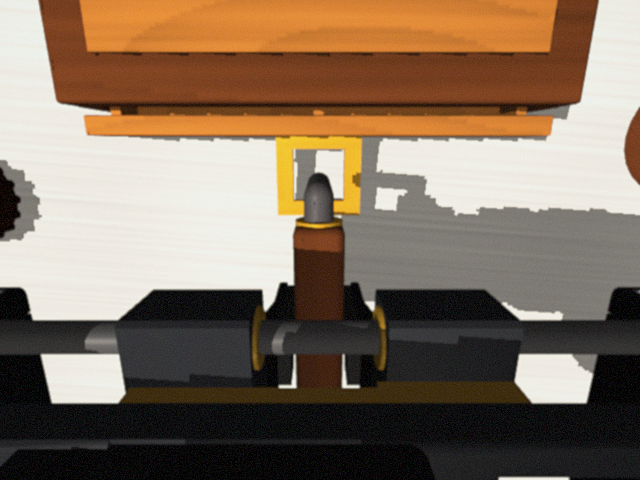

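View pics/s4.png

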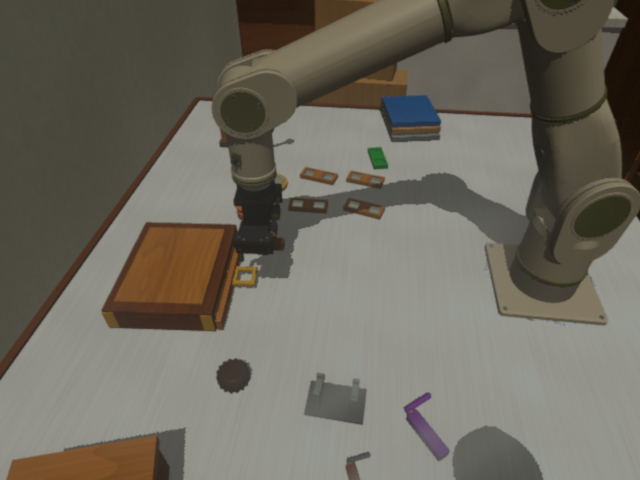

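In the wrist view the prong at (318,190) lines up with the hole (294–344 across). Lowering it with force checks.

```bash
python3 -m inch '[[0,0,0.4,0,0,0],[0,0,0.4,0,0,0],[0,0,0.3,0,0,0],[0,0,0,0,0,0]]';python3 -m inch '[[0,0,0.3,0,0,0],[0,0,0.2,0,0,0],[0,0,0,0,0,0]]'; python3 -c "
from h import *
look('side','s5');look('wrist','w5')"
```

```text
time: 7.62
ee_pos: [0.6467, 0.0801, 0.0669]
eef_rot: [0.999, 0.04, -0.001, 0.0]
ft_force: [-1.2, 0.1, -1.4]
width: 0.0196
time: 8.0
ee_pos: [0.6471, 0.0802, 0.0477]
eef_rot: [0.999, 0.04, -0.001, 0.0]
ft_force: [0.3, 0.5, -1.5]
width: 0.0198
t 8.0 p [647.1  80.2  47.7] toolx yaw 4.56 tilt [-0.001 -0.   ] f [ 0.3  0.5 -1.5] w 19.8 q [-0.21  0.53  0.03  1.57 -0.02  1.05 -1.67]
t 8.05 p [647.5  80.3  48.3] toolx yaw 4.56 tilt [-0. -0.] f [ 0.6 -0.1 -1.7] w 19.7 q [-0.21  0.53  0.03  1.57 -0.02  1.05 -1.67]
```

View pics/w5.png

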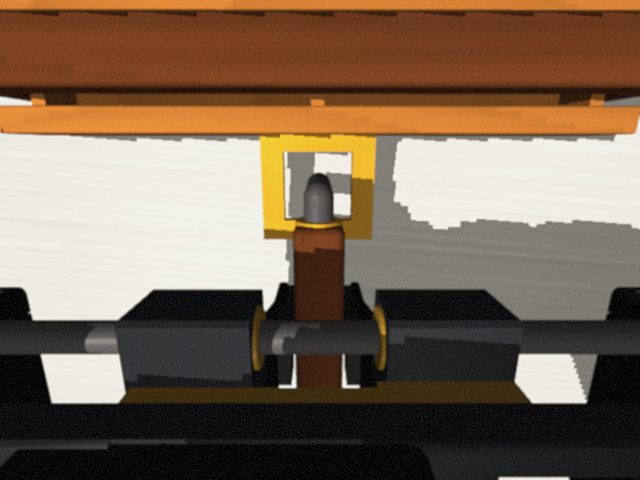

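```bash
python3 -m inch '[[-0.2,0,0,0,0,0],[-0.3,0,0,0,0,0],[-0.4,0,0,0,0,0],[-0.4,0,0,0,0,0],[-0.4,0,0,0,0,0]]';python3 -m inch '[[-0.4,0,0,0,0,0],[-0.4,0,0,0,0,0],[-0.4,0,0,0,0,0],[-0.4,0,0,0,0,0],[-0.4,0,0,0,0,0]]';python3 -m inch '[[-0.4,0,0,0,0,0],[-0.4,0,0,0,0,0],[-0.4,0,0,0,0,0],[-0.4,0,0,0,0,0],[0,0,0,0,0,0]]'; python3 -c "
from h import *
pose()"
```

```text
time: 8.72
ee_pos: [0.5795, 0.0749, 0.0492]
eef_rot: [0.999, 0.04, 0.001, -0.0]
ft_force: [3.1, 0.7, -2.2]
width: 0.0199
time: 9.35
ee_pos: [0.4998, 0.0685, 0.0492]
eef_rot: [0.999, 0.04, 0.001, -0.0]
ft_force: [4.0, 0.7, -3.2]
width: 0.0196
time: 9.98
ee_pos: [0.4351, 0.0632, 0.0488]
eef_rot: [0.999, 0.04, 0.0, 0.0]
ft_force: [-0.5, -1.0, -1.9]
width: 0.0196
t 9.97 p [435.1  63.2  48.8] toolx yaw 4.57 tilt [0. 0.] f [-0.5 -1.  -1.9] w 19.6 q [-0.24  0.12 -0.01  2.12  0.    0.9  -1.74]
```

Traveled about 212 mm, so roughly 15 mm is left before the stop.

```bash
python3 -m inch '[[-0.15,0,0,0,0,0],[-0.15,0,0,0,0,0],[-0.1,0,0,0,0,0],[0,0,0,0,0,0]]'; python3 -c "
from h import *
pose()"
```

```text
time: 10.48
ee_pos: [0.4242, 0.0627, 0.0501]
eef_rot: [0.999, 0.04, 0.004, -0.001]
ft_force: [13.7, 0.5, -2.9]
width: 0.0198
t 10.47 p [424.2  62.7  50.1] toolx yaw 4.55 tilt [0.008 0.002] f [13.7  0.5 -2.9] w 19.8 q [-0.24  0.09 -0.01  2.15  0.    0.9  -1.75]
```

```bash
python3 -m inch '[[-0.1,0,0,0,0,0],[0,0,0,0,0,0]]'; python3 -m inch '[[0.3,0,0,0,0,0],[0.2,0,0,0,0,0],[0,0,0,0,0,0]]'; python3 -c "
from h import *
pose();look('side','s6');look('wrist','w6')"
```

```text
time: 10.72
ee_pos: [0.4231, 0.0627, 0.0508]
eef_rot: [0.999, 0.04, 0.007, -0.001]
ft_force: [25.0, 2.1, -12.3]
width: 0.0194
time: 11.1
ee_pos: [0.4361, 0.0634, 0.0482]
eef_rot: [0.999, 0.04, -0.001, 0.0]
ft_force: [1.3, -0.3, -1.5]
width: 0.0202
t 11.1 p [436.1  63.4  48.2] toolx yaw 4.56 tilt [-0.001 -0.   ] f [ 1.3 -0.3 -1.5] w 20.2 q [-0.24  0.12 -0.01  2.12  0.    0.9  -1.74]
t 11.1 p [436.1  63.4  48.2] toolx yaw 4.56 tilt [-0.001 -0.   ] f [ 1.3 -0.3 -1.5] w 20.2 q [-0.24  0.12 -0.01  2.12  0.    0.9  -1.74]
t 11.15 p [435.7  63.3  48.1] toolx yaw 4.56 tilt [-0.001 -0.   ] f [-0.1  0.2 -1.1] w 19.2 q [-0.24  0.12 -0.01  2.12  0.    0.9  -1.74]
```

View pics/s6.png

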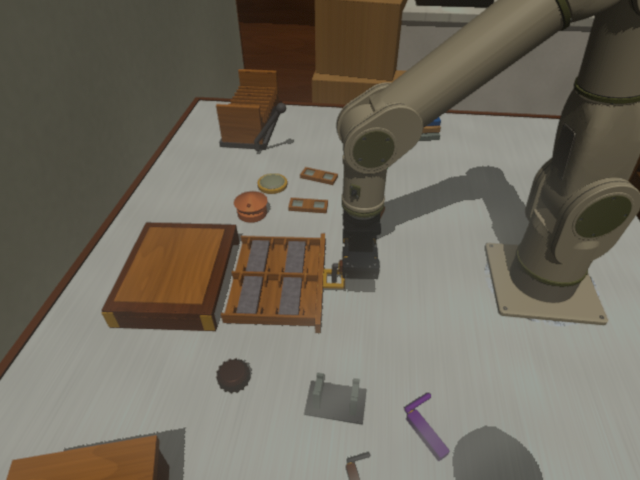

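View pics/w6.png

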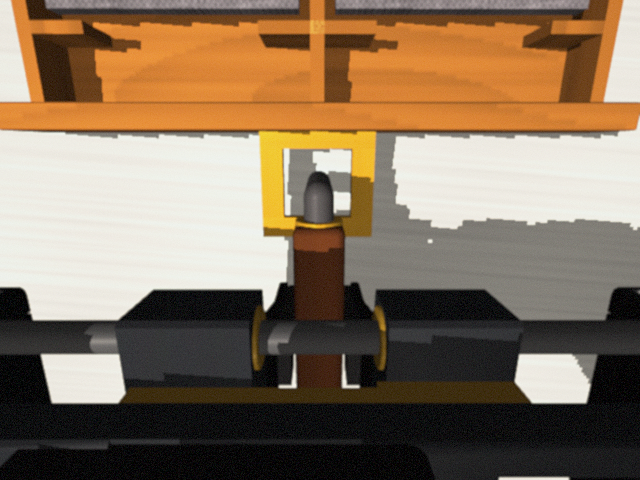

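The tray is fully out with four pockets showing, and the prong is clear inside the hole. Lifting out and returning the hook.

```bash
python3 -m inch '[[0,0,-0.3,0,0,0],[0,0,-0.7,0,0,0],[0,0,-0.9,0,0,0],[0,0,-0.9,0,0,0],[0,0,-0.7,0,0,0.064]]'; python3 -c "
from h import *
pose();go(.454,.362,.14,-3.1)"
```

```text
time: 11.82
ee_pos: [0.4363, 0.0634, 0.191]
eef_rot: [1.0, -0.028, 0.001, -0.0]
ft_force: [0.5, 1.0, -2.0]
width: 0.0201
t 11.82 p [436.3  63.4 191. ] toolx yaw -3.26 tilt [0.002 0.   ] f [ 0.5  1.  -2. ] w 20.1 q [-0.24 -0.05 -0.01  1.96 -0.    1.23 -1.88]
shift units [ 0.016 -7.477  1.279] turn az units -0.0013
```

```bash
python3 -m inch '[[0,-0.9,0,0,0,-0.0013],[0,-0.9,0,0,0,0],[0,-0.9,0,0,0,0],[0,-0.9,0,0,0,0],[0,-0.9,0,0,0,0]]';python3 -m inch '[[0,-0.9,0,0,0,0],[0,-0.9,0,0,0,0],[0,-0.9,0.3,0,0,0],[0.016,-0.277,0.5,0,0,0],[0,0,0.3,0,0,0]]';python3 -m inch '[[0,0,0.1,0,0,0],[0,0,0,0,0,0]]'; python3 -c "
from h import *
look('wrist','w7');go(.454,.362,.044,-3.1)"
```

```text
time: 12.45
ee_pos: [0.4454, 0.2442, 0.1895]
eef_rot: [1.0, -0.026, 0.0, -0.0]
ft_force: [1.0, -0.6, -1.1]
width: 0.0198
time: 13.08
ee_pos: [0.4519, 0.3616, 0.1433]
eef_rot: [1.0, -0.025, -0.001, 0.001]
ft_force: [0.4, 0.2, -1.6]
width: 0.0196
time: 13.32
ee_pos: [0.4529, 0.3609, 0.1408]
eef_rot: [1.0, -0.027, 0.0, 0.0]
ft_force: [0.9, 1.1, -0.9]
width: 0.0191
t 13.32 p [452.9 360.9 140.8] toolx yaw -3.05 tilt [ 0. -0.] f [ 0.9  1.1 -0.9] w 19.1 q [-0.56  0.3  -0.23  1.68  0.08  1.17 -2.43]
shift units [ 0.022 -0.018  2.431] turn az units 0.0005
```

View pics/w7.png

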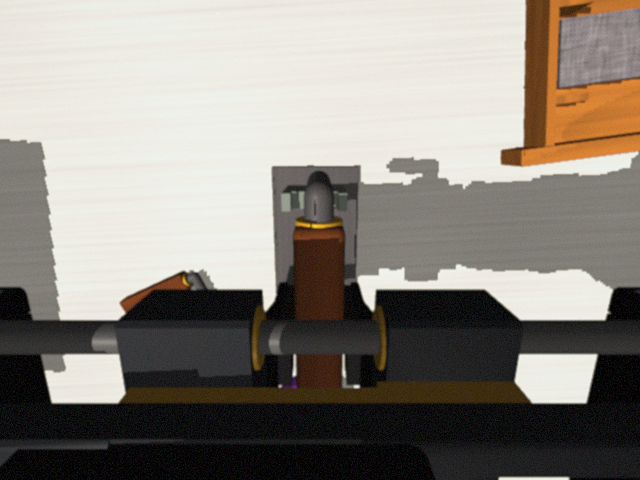

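```bash
python3 -m inch '[[0.022,-0.018,0.4,0,0,0],[0,0,0.7,0,0,0],[0,0,0.7,0,0,0],[0,0,0.4,0,0,0],[0,0,0,0,0,0]]'; python3 -c "
from h import *
pose();go(.454,.362,.044,-3.1)"
```

```text
time: 14.0
ee_pos: [0.4529, 0.3621, 0.0514]
eef_rot: [1.0, -0.026, -0.001, 0.001]
ft_force: [-0.1, -0.1, -1.8]
width: 0.0198
t 14.0 p [452.9 362.1  51.4] toolx yaw -2.96 tilt [-0.002 -0.001] f [-0.1 -0.1 -1.8] w 19.8 q [-0.57  0.4  -0.23  1.76  0.1   1.   -2.45]
shift units [0.029 0.002 0.184] turn az units 0.0011
```

```bash
python3 -m inch '[[0,0,0.1,0,0,0],[0,0,0.08,0,0,0],[0,0,0,0,0,0]]'; python3 -m inch '[[0,0,0,0,0,0],[0,0,0,0,0,0],[0,0,0,0,0,0],[0,0,0,0,0,0]]' 0.0; python3 -m inch '[[0,0,-0.4,0,0,0],[0,0,-0.9,0,0,0],[0,0,-0.9,0,0,0],[0,0,-0.9,0,0,0],[0,0,-0.9,0,0,0]]' 0; python3 -c "
from h import *
look('wrist','w8');look('side','s8')"
```

```text
time: 14.38
ee_pos: [0.4535, 0.3628, 0.0456]
eef_rot: [1.0, -0.026, 0.0, -0.0]
ft_force: [0.3, -0.2, -2.0]
width: 0.0195
time: 14.88
ee_pos: [0.4535, 0.3628, 0.0455]
eef_rot: [1.0, -0.026, 0.0, -0.0]
ft_force: [-0.3, -0.5, -1.0]
width: 0.0426
time: 15.5
ee_pos: [0.4534, 0.3628, 0.208]
eef_rot: [1.0, -0.026, 0.001, -0.0]
ft_force: [0.1, 1.1, 0.3]
width: 0.0435
t 15.5 p [453.4 362.8 208. ] toolx yaw -2.96 tilt [0.001 0.001] f [0.1 1.1 0.3] w 43.5 q [-0.55  0.25 -0.24  1.6   0.06  1.3  -2.42]
t 15.55 p [454.8 364.2 213.2] toolx yaw -2.96 tilt [0.006 0.005] f [0.9 1.  4.6] w 43.7 q [-0.55  0.25 -0.24  1.59  0.06  1.3  -2.42]
```

View pics/w8.png

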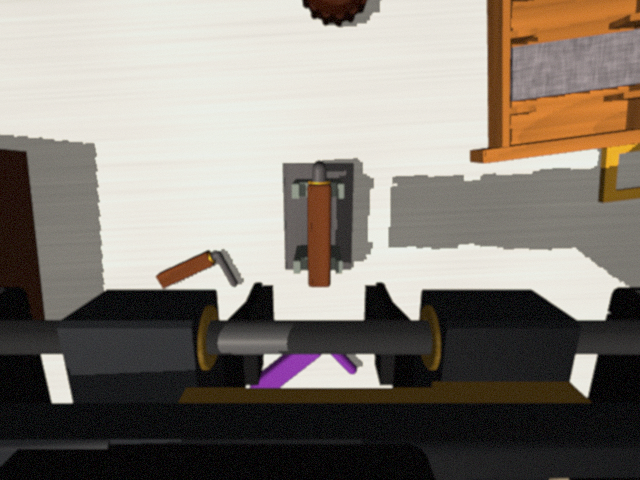

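View pics/s8.png

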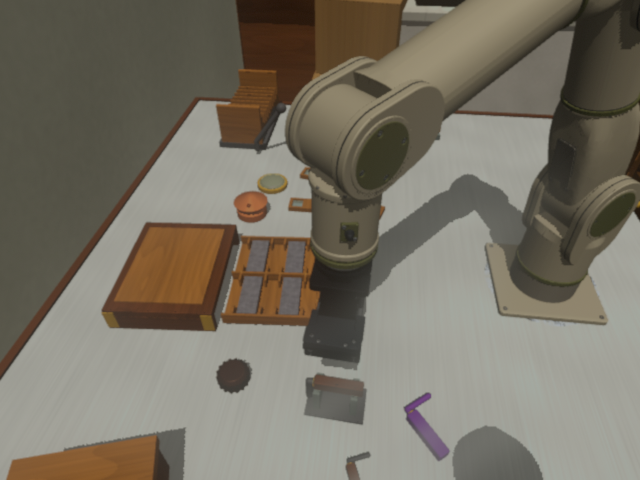

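The hook is back on its rest (handle at (318,235) in the wrist view, in both notches). Next I'll measure the tray pockets and slides.

```bash
cat >> h.py <<'E'
def slides(names=('scene','side')):
    for n in names:
        c=camera(n);W=cloud(c);m=(W[...,2]>.007)&(W[...,2]<.022)&(W[...,0]>.3)&(W[...,0]<1)&(W[...,1]<-.06)&(W[...,1]>-.6)
        k,L,S,C=cv2.connectedComponentsWithStats(m.astype(np.uint8))
        for i in range(1,k):
            if S[i,4]<150: continue
            P=W[L==i];P=P[P[:,2]>.0115];r=cv2.minAreaRect(P[:,:2].astype(np.float32)*1000)
            (w,h),a=r[1],r[2]
            if h>w:a+=90
            a=(a+90)%180-90
            q=c['img'][L==i].mean(0).round()
            print(n,C[i].round(),'ctr',np.round(r[0],1),'LxW',round(max(w,h)),round(min(w,h)),'long ang',round(a,1),'rgb',q)
E
python3 - <<'E'
from h import *
slides()
a=np.radians(4.6)
for n in ['scene','side']:
    c,W=look(n,n+'9')
    hsv=cv2.cvtColor(c['img'],cv2.COLOR_RGB2HSV)
    m=(hsv[...,1]<70)&(abs(W[...,2]-.032)<.006)&(W[...,0]>.45)&(W[...,0]<.75)&(W[...,1]>-.08)&(W[...,1]<.25)
    m=cv2.erode(m.astype(np.uint8),np.ones((2,2),np.uint8))
    k,L,S,C=cv2.connectedComponentsWithStats(m)
    for i in range(1,k):
        if S[i,4]<60: continue
        P=W[L==i];print(n,S[i,4],C[i].round(),cv2.minAreaRect(P[:,:2].astype(np.float32)*1000),np.median(P[:,2]).round(4))
    m=(hsv[...,0]>16)&(hsv[...,0]<32)&(hsv[...,1]>130)&(abs(W[...,2]-.027)<.005)&(W[...,0]>.4)&(W[...,0]<.6)&(W[...,1]>0)&(W[...,1]<.14)
    P=W[m];print('tongue',cv2.minAreaRect(P[:,:2].astype(np.float32)*1000))
    hole=np.array([.4857,.0677])
E
```

```text
scene [245. 249.] ctr [ 435.3 -221.6] LxW 112 46 long ang -16.5 rgb [133. 105.  84.]
scene [198. 264.] ctr [ 439.2 -365.4] LxW 113 46 long ang -13.7 rgb [135. 107.  85.]
scene [152. 269.] ctr [ 406.1 -490.9] LxW 109 48 long ang -76.9 rgb [ 71. 123.  75.]
scene [262. 293.] ctr [ 594.3 -217.8] LxW 110 46 long ang 0.4 rgb [138. 110.  88.]
scene [208. 307.] ctr [ 582.9 -367.6] LxW 111 46 long ang -13.1 rgb [134. 106.  84.]
scene [241. 346.] ctr [ 717.8 -311.5] LxW 91 89 long ang -79.1 rgb [148. 127.  91.]
scene [156. 450.] ctr [ 861.1 -552.4] LxW 162 92 long ang -1.3 rgb [56. 52. 49.]
side [235. 143.] ctr [ 882.6 -511.2] LxW 122 24 long ang -7.3 rgb [75. 67. 59.]
side [272. 184.] ctr [ 717.2 -310.2] LxW 89 88 long ang -74.4 rgb [133. 118.  80.]
side [300. 203.] ctr [ 617.4 -219.5] LxW 64 51 long ang 2.9 rgb [123.  97.  69.]
t 15.7 p [453.7 363.  206.7] toolx yaw -2.97 tilt [0.002 0.001] f [-0.1  0.3 -0.6] w 43.3 q [-0.55  0.25 -0.24  1.6   0.06  1.3  -2.42]
scene 371 [378. 248.] ((584.3702392578125, 139.95840454101562), (39.714141845703125, 106.08494567871094), 4.314603328704834) 0.0313

[... 475 characters left out ...]
, 87.92893981933594)
t 15.75 p [453.2 362.6 205.6] toolx yaw -2.96 tilt [0. 0.] f [-0.3  0.2 -0.7] w 43.6 q [-0.55  0.26 -0.24  1.6   0.06  1.29 -2.42]
side 461 [258. 256.] ((681.7948608398438, 23.8485107421875), (39.15176010131836, 104.23382568359375), 4.988964080810547) 0.0315
side 460 [295. 257.] ((589.8421630859375, 14.419303894042969), (38.23798751831055, 104.02206420898438), 5.22713041305542) 0.0316
side 605 [250. 295.] ((671.5545043945312, 147.55148315429688), (40.09052276611328, 107.12140655517578), 6.107795715332031) 0.0317
side 601 [291. 296.] ((580.429443359375, 139.92718505859375), (38.43498992919922, 108.2041015625), 4.596953392028809) 0.0317
tongue ((0.0, 0.0), (0.0, 0.0), 0.0)
```

View pics/scene9.png

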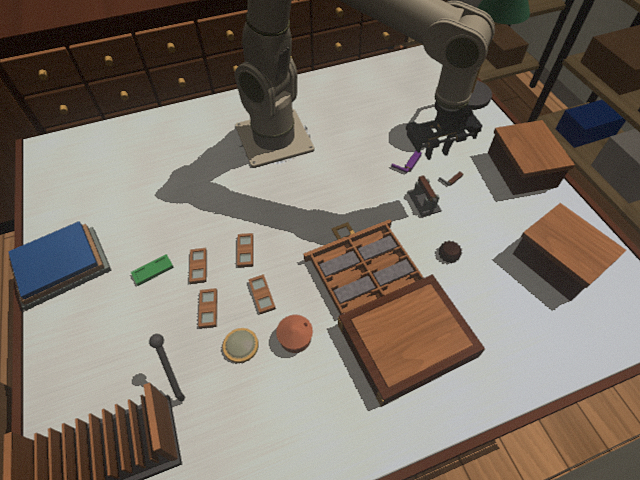

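```bash
python3 -m inch '[[0,0,0,0,0,-0.0813],[0,0,0,0,0,-0.0813],[0,0,0,0,0,-0.0813],[0,0,0,0,0,-0.0813],[0,0,0,0,0,-0.0813]]' 1 >/dev/null;python3 -m inch '[[0,0,0,0,0,-0.0813],[0,0,0,0,0,-0.0813],[0,0,0,0,0,-0.0813],[0,0,0,0,0,-0.0813],[0,0,0,0,0,-0.0813]]'; python3 -c "
from h import *
go(.63,.0,.24,94.6)"
```

```text
time: 17.05
ee_pos: [0.4529, 0.3623, 0.2042]
eef_rot: [0.676, 0.737, -0.001, -0.0]
ft_force: [0.6, 0.1, -0.3]
width: 0.087
shift units [-9.405  3.631 -0.89 ] turn az units 0.0027
```

```bash
python3 -m inch '[[-0.9,0.36,-0.1,0,0,0.0027],[-0.9,0.36,-0.1,0,0,0],[-0.9,0.36,-0.1,0,0,0],[-0.9,0.36,-0.1,0,0,0],[-0.9,0.36,-0.1,0,0,0]]' >/dev/null;python3 -m inch '[[-0.9,0.36,-0.1,0,0,0],[-0.9,0.36,-0.1,0,0,0],[-0.9,0.36,-0.1,0,0,0],[-0.9,0.36,-0.1,0,0,0],[-0.9,0.36,0,0,0,0]]';python3 -m inch '[[-0.4,0,0,0,0,0],[0,0,0,0,0,0]]'; python3 -c "
from h import *
look('wrist','w10')"
```

```text
time: 18.3
ee_pos: [0.6241, 0.0134, 0.2406]
eef_rot: [0.68, 0.733, -0.0, -0.0]
ft_force: [0.1, -0.3, 0.0]
width: 0.0871
time: 18.55
ee_pos: [0.6247, -0.0022, 0.2405]
eef_rot: [0.681, 0.732, -0.001, -0.001]
ft_force: [-0.7, 0.4, -0.2]
width: 0.0872
t 18.55 p [624.7  -2.2 240.5] toolx yaw 94.18 tilt [-0.002 -0.   ] f [-0.7  0.4 -0.2] w 87.2 q [ 0.08  0.33 -0.19  1.43  0.06  1.39 -0.04]
```

View pics/w10.png

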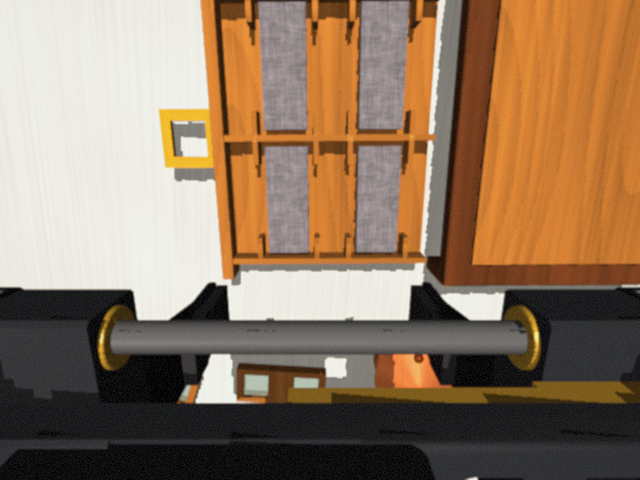

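```bash
cat > tray.py <<'E'
from h import *
import sys
im=cv2.imread(sys.argv[1]);W=np.load(sys.argv[1].replace('png','npy'));hsv=cv2.cvtColor(im,cv2.COLOR_BGR2HSV)
a=np.radians(4.6);c,s=np.cos(a),np.sin(a)
U=W[...,0]*c+W[...,1]*s;V=-W[...,0]*s+W[...,1]*c
m=(hsv[...,1]<70)&(abs(W[...,2]-.031)<.004)&(U>.45)&(U<.75)&(V>-.13)&(V<.25)
m=cv2.morphologyEx(m.astype(np.uint8),cv2.MORPH_OPEN,np.ones((5,5),np.uint8))
k,L,S,C=cv2.connectedComponentsWithStats(m)
for i in range(1,k):
    if S[i,4]<600: continue
    u=np.percentile(U[L==i],[1,99]);v=np.percentile(V[L==i],[1,99]);uu,vv=u.mean(),v.mean()
    print('felt',C[i].round(),'u',u.round(4),'v',v.round(4),'ctr world',(uu*c-vv*s).round(4),(uu*s+vv*c).round(4),'z',np.median(W[L==i][:,2]).round(4),'ang',cv2.minAreaRect(W[L==i][:,:2].astype(np.float32)*1000))
m=(hsv[...,0]>20)&(hsv[...,0]<32)&(hsv[...,1]>150)&(abs(W[...,2]-.027)<.003)&(U>.4)&(U<.56)
print('tongue u',np.percentile(U[m],[1,99]).round(4),'v',np.percentile(V[m],[1,99]).round(4))
# walls: z 34-41
m=(abs(W[...,2]-.0375)<.003)&(U>.46)&(U<.76)&(V>-.15)&(V<.25)
h,e=np.histogram(U[m],np.arange(.48,.76,.004));print('U hist',[(round(x,3),int(y)) for x,y in zip(e,h) if y>150])
h,e=np.histogram(V[m],np.arange(-.14,.2,.004));print('V hist',[(round(x,3),int(y)) for x,y in zip(e,h) if y>150])
E
python3 tray.py pics/w10.png
```

```text
felt [382.  64.] u [0.6616 0.7029] v [0.0379 0.1434] ctr world 0.6728 0.1451 z 0.0319 ang ((672.8931274414062, 145.316162109375), (42.26897430419922, 108.02423858642578), 4.279660701751709)
felt [284.  64.] u [0.5707 0.6111] v [0.0377 0.1435] ctr world 0.5818 0.1377 z 0.0321 ang ((581.4100341796875, 137.90650939941406), (41.79752731323242, 108.41680145263672), 4.424018859863281)
felt [287. 199.] u [0.5705 0.6108] v [-0.0864  0.0191] ctr world 0.5915 0.0139 z 0.0322 ang ((591.3014526367188, 13.67068862915039), (41.48478317260742, 107.57549285888672), 4.32517671585083)
felt [377. 198.] u [0.6614 0.7026] v [-0.0865  0.0193] ctr world 0.6825 0.0212 z 0.032 ang ((682.7422485351562, 20.916614532470703), (42.16971969604492, 108.26960754394531), 4.2896904945373535)
tongue u [0.469 0.516] v [0.0021 0.0553]
U hist [(np.float64(0.52), 1138), (np.float64(0.524), 1158), (np.float64(0.528), 1270), (np.float64(0.556), 197), (np.float64(0.56), 421), (np.float64(0.616), 308), (np.float64(0.62), 287), (np.float64(0.648), 211), (np.float64(0.652), 371), (np.float64(0.708), 338), (np.float64(0.712), 283)]
V hist [(np.float64(-0.1), 509), (np.float64(-0.096), 768), (np.float64(0.004), 152), (np.float64(0.012), 154), (np.float64(0.016), 154), (np.float64(0.02), 152), (np.float64(0.024), 712), (np.float64(0.028), 858), (np.float64(0.036), 169), (np.float64(0.044), 159), (np.float64(0.048), 156), (np.float64(0.128), 198), (np.float64(0.132), 202), (np.float64(0.136), 195), (np.float64(0.14), 190)]
```

```bash
python3 -c "
from h import *
go(.52,-.35,.26,94.6)"
```

```text
shift units [-8.516 -3.263 -0.481] turn az units -0.0025
```

```bash
python3 -m inch '[[-0.9,-0.36,-0.1,0,0,0],[-0.9,-0.36,-0.1,0,0,0],[-0.9,-0.36,-0.1,0,0,0],[-0.9,-0.36,-0.1,0,0,0],[-0.9,-0.36,-0.1,0,0,0]]' >/dev/null;python3 -m inch '[[-0.9,-0.36,0,0,0,0],[-0.9,-0.36,0,0,0,0],[-0.9,-0.36,0,0,0,0],[-0.9,-0.36,0,0,0,0],[-0.3,0,0,0,0,0]]';python3 -m inch '[[0,0,0,0,0,0],[0,0,0,0,0,0]]'
cat > ws.py <<'E'
from h import *
import sys
c,W=look('wrist',sys.argv[1])
m=(W[...,2]>.009)&(W[...,2]<.022);m[290:]=0
k,L,S,C=cv2.connectedComponentsWithStats(m.astype(np.uint8))
for i in range(1,k):
    if S[i,4]<400: continue
    P=W[L==i];P=P[P[:,2]>.011];r=cv2.minAreaRect(P[:,:2].astype(np.float32)*1000)
    (w,h),a=r[1],r[2]
    if h>w:a+=90
    print(C[i].round(),'ctr',np.round(r[0],1),'LxW',round(max(w,h)),round(min(w,h)),'long ang',round((a+90)%180-90,1),'z',np.median(P[:,2]).round(4),'rgb',c['img'][L==i].mean(0).round())
E
python3 ws.py w11; python3 -c "
from h import *
slides(['scene'])"
```

```text
time: 19.85
ee_pos: [0.5203, -0.347, 0.2614]
eef_rot: [0.681, 0.732, -0.0, -0.0]
ft_force: [-0.2, 0.3, 0.3]
width: 0.0873
time: 20.1
ee_pos: [0.5221, -0.3438, 0.2613]
eef_rot: [0.679, 0.734, 0.001, -0.0]
ft_force: [-0.3, 0.2, -0.1]
width: 0.0869
t 20.1 p [ 522.1 -343.8  261.3] toolx yaw 94.44 tilt [0.    0.001] f [-0.3  0.2 -0.1] w 86.9 q [ 0.51  0.31  0.    1.4  -0.    1.42  0.59]
[517.  75.] ctr [ 720.2 -184.8] LxW 79 29 long ang -67.4 z 0.0181 rgb [75. 39. 20.]
[242.  93.] ctr [ 433.9 -224.6] LxW 111 46 long ang -15.7 z 0.0141 rgb [153. 113.  74.]
[394. 102.] ctr [ 592.9 -220.3] LxW 110 46 long ang 0.4 z 0.014 rgb [153. 112.  72.]
[488. 197.] ctr [ 716.2 -313.9] LxW 91 91 long ang 48.7 z 0.0148 rgb [163. 132.  65.]
[242. 226.] ctr [ 436.8 -367.1] LxW 110 47 long ang -12.9 z 0.0142 rgb [147. 109.  71.]
[367. 238.] ctr [ 581.5 -370.2] LxW 111 46 long ang -14.0 z 0.0141 rgb [146. 108.  69.]
scene [245. 249.] ctr [ 435.6 -222.2] LxW 112 47 long ang -15.9 rgb [136. 107.  85.]
scene [198. 266.] ctr [ 439.5 -364.1] LxW 111 47 long ang -11.3 rgb [136. 107.  85.]
scene [152. 269.] ctr [ 405.8 -491. ] LxW 109 49 long ang -77.2 rgb [ 65. 118.  70.]
scene [262. 293.] ctr [ 594.4 -217.9] LxW 111 46 long ang 0.5 rgb [139. 111.  88.]
scene [208. 308.] ctr [ 582.6 -367.4] LxW 112 47 long ang -13.5 rgb [136. 107.  84.]
scene [241. 346.] ctr [ 719.2 -311.4] LxW 90 89 long ang -85.1 rgb [151. 129.  92.]
scene [156. 450.] ctr [ 861.5 -553.3] LxW 161 93 long ang -0.3 rgb [57. 53. 50.]
```

View pics/w11.png

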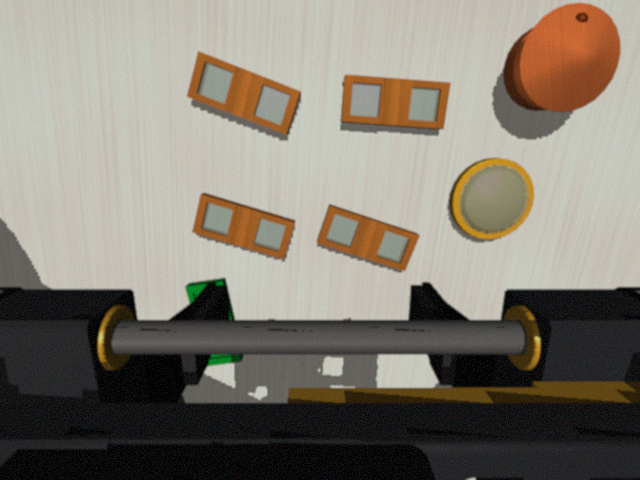

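All four oak slides are confirmed here, at (242,93), (394,102), (242,226) and (367,238), and the green look-alike at (215,320) is left alone. Picking S4 (367,238) first.

```bash
python3 -m inch '[[0,0,0.2,0,0,-0.085],[0,0,0.2,0,0,-0.085],[0,0,0.2,0,0,-0.085],[0,0,0.2,0,0,-0.085],[0,0,0.2,0,0,-0.085]]' 0.6 >/dev/null;python3 -m inch '[[0,0,0.2,0,0,-0.085],[0,0,0.2,0,0,-0.085],[0,0,0.2,0,0,0],[0,0,0,0,0,0]]'; python3 -c "
from h import *
go(.5815,-.3702,.003,166)"
```

```text
time: 21.32
ee_pos: [0.5209, -0.3455, 0.1967]
eef_rot: [0.126, 0.992, 0.0, -0.0]
ft_force: [-0.8, -0.4, -1.0]
width: 0.0696
shift units [-1.626 -0.22   4.842] turn az units -0.0044
```

```bash
python3 -m inch '[[-0.8,-0.11,0.3,0,0,-0.0044],[-0.826,-0.11,0.7,0,0,0],[0,0,0.9,0,0,0],[0,0,0.9,0,0,0],[0,0,0.7,0,0,0]]';python3 -m inch '[[0,0,0.4,0,0,0],[0,0,0,0,0,0]]'; python3 -c "
from h import *
pose();go(.5815,-.3702,.003,166)"
```

```text
time: 21.95
ee_pos: [0.5819, -0.3701, 0.056]
eef_rot: [0.122, 0.993, 0.0, -0.0]
ft_force: [-0.1, -0.3, -0.2]
width: 0.0693
time: 22.2
ee_pos: [0.5816, -0.3701, 0.0407]
eef_rot: [0.121, 0.993, 0.0, -0.001]
ft_force: [-0.3, -0.2, 0.5]
width: 0.0692
t 22.2 p [ 581.6 -370.1   40.7] toolx yaw 166.14 tilt [-0.001  0.001] f [-0.3 -0.2  0.5] w 69.2 q [ 0.61  0.62 -0.15  1.45  0.1   1.08  1.77]
shift units [ 0.001 -0.003  0.943] turn az units 0.0011
```

```bash
python3 -m inch '[[0,0,0.4,0,0,0],[0,0,0.35,0,0,0],[0,0,0.17,0,0,0],[0,0,0,0,0,0]]';python3 -m inch '[[0,0,0,0,0,0],[0,0,0,0,0,0],[0,0,0,0,0,0],[0,0,0,0,0,0]]' -1 25; python3 -m inch '[[0,0,-0.2,0,0,0],[0,0,-0.5,0,0,0],[0,0,-0.9,0,0,0],[0,0,-0.9,0,0,0],[0,0,-0.9,0,0,0]]'; python3 -c "
from h import *
look('wrist','w12');look('side','s12');look('scene','sc12')
go(.6728,.1452,.15,94.6)"
```

```text
time: 22.7
ee_pos: [0.5816, -0.3702, 0.0039]
eef_rot: [0.12, 0.993, 0.0, -0.0]
ft_force: [0.3, 0.2, 0.0]
width: 0.0694
time: 23.2
ee_pos: [0.5822, -0.3705, 0.0049]
eef_rot: [0.12, 0.993, -0.0, 0.0]
ft_force: [-1.2, 0.7, 0.5]
width: 0.0456
time: 23.82
ee_pos: [0.5821, -0.3705, 0.1435]
eef_rot: [0.12, 0.993, -0.0, 0.001]
ft_force: [1.6, -0.8, -2.0]
width: 0.0458
t 23.82 p [ 582.1 -370.5  143.5] toolx yaw 166.2 tilt [ 0.001 -0.001] f [ 1.6 -0.8 -2. ] w 45.8 q [ 0.61  0.52 -0.15  1.36  0.08  1.26  1.78]
t 23.88 p [ 584.1 -371.7  149.3] toolx yaw 166.19 tilt [ 0.007 -0.004] f [ 1.8 -1.4  4.8] w 45.6 q [ 0.61  0.52 -0.15  1.36  0.08  1.26  1.78]
t 23.93 p [ 584.2 -371.7  147.3] toolx yaw 166.19 tilt [ 0.008 -0.004] f [ 0.7 -0.3 -0.7] w 45.8 q [ 0.61  0.52 -0.15  1.36  0.08  1.26  1.78]
shift units [ 0.907 13.071 -0.163] turn az units 0.5966
```

View pics/s12.png

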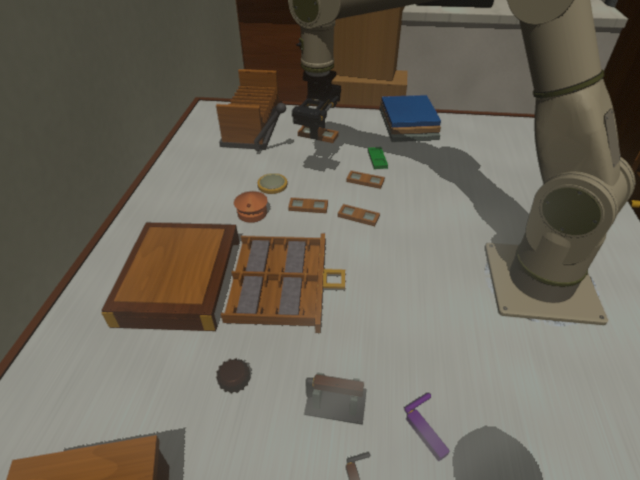

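View pics/w12.png

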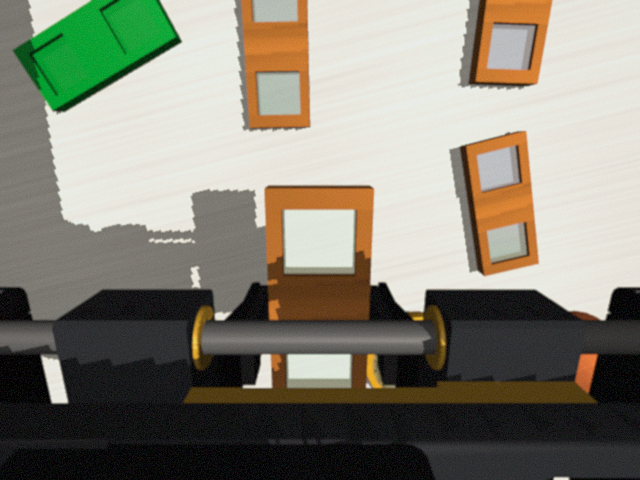

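```bash
cat > held.py <<'E'
# slide offset in hand: far-end edge in tool x (should be +55), lateral
from h import *
import sys
def held(name):
    s=pose();c=camera('wrist');save(name,c['img'])
    d=c['depth'];v,u=np.mgrid[0:480,0:640]
    P=np.stack([(u-c['cx'])/c['fx']*d,(v-c['cy'])/c['fy']*d,d,np.ones_like(d)],-1)@np.array(c['tool_from_camera']).T
    m=(P[...,2]<0.02)&(P[...,2]>-.04)&(d>0)&(v<290)&(abs(P[...,1])<.03)
    Q=P[m][:,:3];Q=Q[Q[:,2]<np.percentile(Q[:,2],50)+.004]
    far=Q[Q[:,0]>.02]
    print('tool x max',(np.percentile(Q[:,0],99.5)*1000).round(1),'y range',(np.percentile(far[:,1],[1,99])*1000).round(1),'top z',(np.median(Q[:,2])*1000).round(1))
held(sys.argv[1])
E
python3 held.py w12b;python3 -c "
from h import *
slides(['scene'])"
```

```text
t 23.98 p [ 583.3 -371.2  144.5] toolx yaw 166.19 tilt [ 0.005 -0.003] f [-0.   0.2 -2.6] w 46.0 q [ 0.61  0.52 -0.15  1.36  0.08  1.26  1.78]
tool x max 55.6 y range [-22.5  22.7] top z -8.4
scene [256. 250.] ctr [ 450.3 -191. ] LxW 113 45 long ang -15.4 rgb [139. 110.  88.]
scene [262. 293.] ctr [ 594.9 -217.9] LxW 112 46 long ang 0.3 rgb [142. 113.  90.]
scene [241. 346.] ctr [ 718.2 -311.7] LxW 90 89 long ang 24.8 rgb [154. 131.  93.]
scene [156. 450.] ctr [ 861.  -553.3] LxW 161 93 long ang -0.3 rgb [59. 55. 52.]
```

S2 was knocked to about (0.450, −0.191), so I'll re-measure it before picking. The held slide is centred (end at 55.6 mm, sides ±22.6). Carrying it to pocket A.

```bash
python3 -m inch '[[0,0,-0.1,0,0,0.0852],[0,0,-0.1,0,0,0.0852],[0,0,-0.1,0,0,0.0852],[0,0,0,0,0,0.0852],[0,0,0,0,0,0.0852]]' >/dev/null;python3 -m inch '[[0,0,0,0,0,0.0852],[0,0,0,0,0,0.0852],[0,0,0,0,0,0]]'; python3 -c "
from h import *
go(.6728,.1452,.15,94.6)"
```

```text
time: 25.08
ee_pos: [0.5814, -0.37, 0.1513]
eef_rot: [0.677, 0.736, -0.0, -0.001]
ft_force: [0.5, -0.2, -0.6]
width: 0.0458
shift units [12.649  3.333  0.039] turn az units 0.0009
```

```bash
python3 -m inch '[[0.5,0.13,0,0,0,0.0009],[0.85,0.225,0,0,0,0],[0.85,0.225,0,0,0,0],[0.85,0.225,0,0,0,0],[0.85,0.225,0,0,0,0]]' >/dev/null;python3 -m inch '[[0.85,0.225,0,0,0,0],[0.85,0.225,0,0,0,0],[0.85,0.225,0,0,0,0],[0.85,0.225,0,0,0,0],[0.85,0.225,0,0,0,0]]' >/dev/null;python3 -m inch '[[0.85,0.225,0,0,0,0],[0.85,0.225,0,0,0,0],[0.85,0.225,0,0,0,0],[0.85,0.225,0,0,0,0],[0.85,0.225,0,0,0,0]]'; python3 -m inch '[[0.25,0.05,0,0,0,0],[0,0,0,0,0,0]]';python3 -c "
from h import *
pose();go(.6728,.1452,.06,94.6)"
```

```text
time: 26.95
ee_pos: [0.6728, 0.1372, 0.1525]
eef_rot: [0.677, 0.736, 0.0, -0.0]
ft_force: [0.3, -0.4, -1.6]
width: 0.0459
time: 27.2
ee_pos: [0.6741, 0.1457, 0.1523]
eef_rot: [0.677, 0.736, -0.0, -0.0]
ft_force: [0.1, -0.3, -1.1]
width: 0.0456
t 27.2 p [674.1 145.7 152.3] toolx yaw 94.72 tilt [-0.001  0.   ] f [ 0.1 -0.3 -1.1] w 45.6 q [-0.2   0.52 -0.11  1.35  0.06  1.28 -0.23]
shift units [-0.01  -0.032  2.308] turn az units 0.001
```

```bash
python3 -m inch '[[-0.025,-0.032,0.5,0,0,0.001],[0,0,0.7,0,0,0],[0,0,0.7,0,0,0],[0,0,0.4,0,0,0],[0,0,0,0,0,0]]'; python3 -c "
from h import *
look('wrist','w13');go(.6728,.1446,.0375,94.6)"
```

```text
time: 27.82
ee_pos: [0.6726, 0.1422, 0.0589]
eef_rot: [0.68, 0.733, -0.001, -0.001]
ft_force: [0.4, -0.2, -0.8]
width: 0.0457
t 27.82 p [672.6 142.2  58.9] toolx yaw 94.36 tilt [-0.003 -0.001] f [ 0.4 -0.2 -0.8] w 45.7 q [-0.2   0.59 -0.11  1.44  0.07  1.11 -0.24]
shift units [ 0.049 -0.014  0.572] turn az units -0.0019
```

View pics/w13.png

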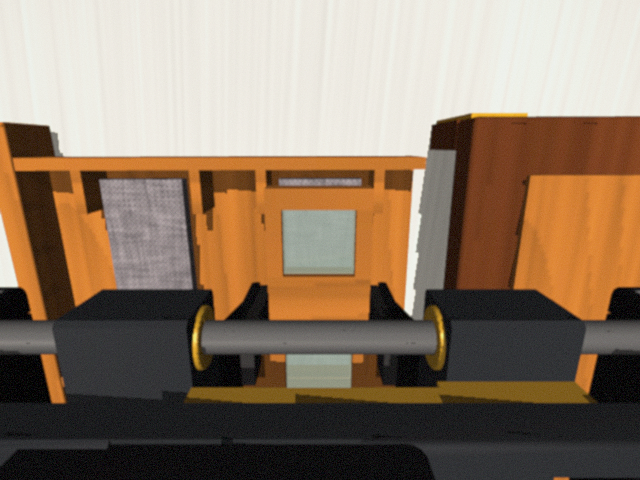

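```bash
python3 -m inch '[[0.05,-0.01,0.2,0,0,-0.002],[0,0,0.2,0,0,0],[0,0,0.1,0,0,0],[0,0,0,0,0,0]]'; python3 -c "
from h import *
look('wrist','w14');go(.6728,.1446,.0375,94.6)"
```

```text
time: 28.38
ee_pos: [0.6729, 0.1452, 0.0402]
eef_rot: [0.678, 0.735, -0.0, -0.0]
ft_force: [0.1, 0.8, -1.6]
width: 0.0455
t 28.38 p [672.9 145.2  40.2] toolx yaw 94.64 tilt [-0.001 -0.   ] f [ 0.1  0.8 -1.6] w 45.5 q [-0.2   0.61 -0.11  1.45  0.07  1.08 -0.25]
shift units [-0.018 -0.007  0.075] turn az units 0.0004
```

View pics/w14.png

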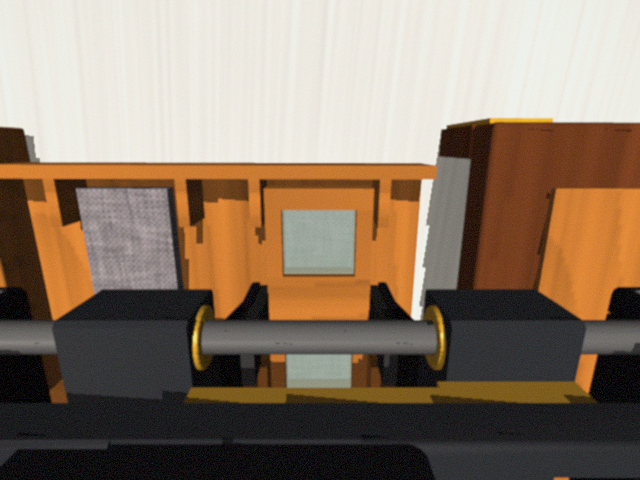

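```bash
python3 -m inch '[[-0.01,0,0.08,0,0,0],[0,0,0,0,0,0]]'; python3 -m inch '[[0,0,0,0,0,0],[0,0,0,0,0,0],[0,0,0,0,0,0]]' 0.35;python3 -m inch '[[0,0,-0.3,0,0,0],[0,0,-0.5,0,0,0],[0,0,0,0,0,0],[0,0,0,0,0,0]]' -1 30; python3 -c "
from h import *
look('wrist','w15');go(.6728,.1446,.046,94.6)"
```

```text
time: 28.68
ee_pos: [0.673, 0.1448, 0.0372]
eef_rot: [0.678, 0.735, -0.0, -0.0]
ft_force: [0.3, 0.4, -1.1]
width: 0.0458
time: 29.05
ee_pos: [0.6732, 0.145, 0.0376]
eef_rot: [0.678, 0.735, 0.0, 0.0]
ft_force: [-0.5, -0.3, 0.2]
width: 0.058
time: 29.55
ee_pos: [0.6731, 0.145, 0.0697]
eef_rot: [0.678, 0.735, 0.0, 0.0]
ft_force: [-0.2, -0.2, -1.0]
width: 0.0265
t 29.55 p [673.1 145.   69.7] toolx yaw 94.64 tilt [0.001 0.   ] f [-0.2 -0.2 -1. ] w 26.5 q [-0.2   0.58 -0.11  1.44  0.07  1.13 -0.24]
shift units [-0.007 -0.002  0.579] turn az units 0.0004
```

View pics/w15.png

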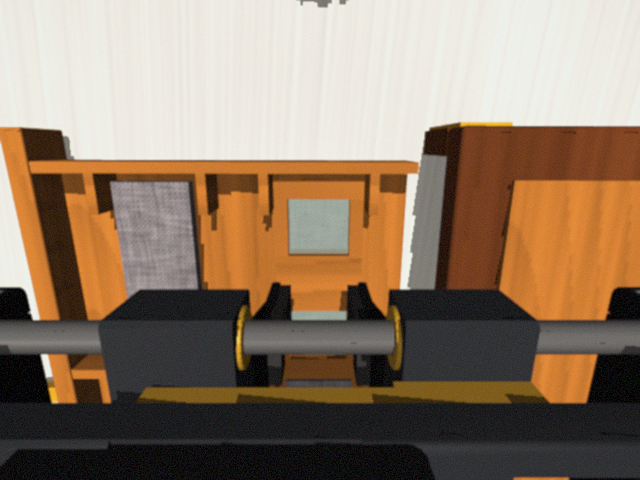

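The slide sits in the pocket between the cheeks. Pressing on the bridge with closed fingers.

```bash
python3 -m inch '[[0,0,0.3,0,0,0],[0,0,0.2,0,0,0],[0,0,0.1,0,0,0],[0,0,0.1,0,0,0],[0,0,0.1,0,0,0]]';python3 -m inch '[[0,0,0.07,0,0,0],[0,0,0.05,0,0,0],[0,0,0,0,0,0]]'
```

```text
time: 30.22
ee_pos: [0.6734, 0.1449, 0.0377]
eef_rot: [0.678, 0.735, 0.0, 0.0]
ft_force: [-0.9, -2.3, 4.6]
width: 0.0004
time: 30.6
ee_pos: [0.6759, 0.145, 0.0363]
eef_rot: [0.678, 0.735, 0.003, 0.002]
ft_force: [-1.2, -1.4, 19.7]
width: 0.0006
```

```bash
python3 -m inch '[[0,0,-0.3,0,0,0],[0,0,-0.6,0,0,0],[0,0,-0.9,0,0,0],[0,0,-0.9,0,0,0],[0,0,-0.9,0,0,0]]' 0.6
cat > chk.py <<'E'
from h import *
import sys
a=np.radians(4.5);c_,s_=np.cos(a),np.sin(a)
for n in ['scene','side']:
    c=camera(n);W=cloud(c);save(sys.argv[1]+n,c['img'])
    for k,(x,y) in dict(A=(.6728,.1452),B=(.5817,.1378),C=(.5914,.0138),D=(.6826,.0211)).items():
        U=(W[...,0]-x)*c_+(W[...,1]-y)*s_;V=-(W[...,0]-x)*s_+(W[...,1]-y)*c_
        z=[]
        for v in (-.049,-.02,0,.02,.049):
            m=(abs(U)<.012)&(abs(V-v)<.006);z.append(round(float(np.nanmedian(W[m][:,2]))*1000,1) if m.sum()>3 else None)
        print(n,k,z)
    # slides
slides()
E
python3 chk.py c1
```

```text
time: 31.22
ee_pos: [0.6726, 0.145, 0.1773]
eef_rot: [0.678, 0.735, -0.0, -0.0]
ft_force: [1.5, 0.2, 0.3]
width: 0.0423
scene A [535.1, 298.8, 572.9, 572.8, 38.2]
scene B [591.1, 598.3, 293.0, 31.5, 31.4]
scene C [30.9, 30.5, 31.6, 30.3, 34.1]
scene D [31.6, 30.9, 31.2, 31.4, 31.6]
side A [35.8, 578.6, 578.9, 304.5, 537.2]
side B [31.8, 295.1, 596.0, 566.5, 31.6]
side C [31.4, 32.1, 31.4, 31.7, 31.7]
side D [31.4, 31.8, 31.3, 31.8, 31.9]
scene [257. 249.] ctr [ 449.1 -190.8] LxW 113 45 long ang -15.5 rgb [122. 100.  82.]
scene [198. 264.] ctr [ 438.5 -364.1] LxW 112 47 long ang -12.1 rgb [138. 107.  84.]
scene [152. 269.] ctr [ 405.9 -491.4] LxW 108 48 long ang -76.8 rgb [ 74. 128.  78.]
scene [262. 293.] ctr [ 594.6 -217.8] LxW 112 46 long ang 0.3 rgb [96. 83. 70.]
scene [241. 346.] ctr [ 718.1 -311.6] LxW 90 89 long ang 64.0 rgb [156. 134.  95.]
scene [156. 450.] ctr [ 861.1 -552.6] LxW 163 92 long ang -0.9 rgb [60. 56. 52.]
side [377. 156.] ctr [ 405.8 -491. ] LxW 117 47 long ang -77.4 rgb [ 53. 106.  57.]
side [365. 178.] ctr [ 438.6 -364.8] LxW 110 50 long ang -11.9 rgb [115.  93.  71.]
side [274. 185.] ctr [ 705.  -304.6] LxW 90 66 long ang 55.3 rgb [123. 110.  73.]
side [308. 204.] ctr [ 594.2 -218.1] LxW 110 52 long ang -0.2 rgb [84. 75. 63.]
side [358. 213.] ctr [ 448.9 -192.2] LxW 111 51 long ang -16.3 rgb [101.  84.  65.]
```

```bash
python3 -c "
from h import *
go(.5929,-.2203,.12,94.6)"
```

```text
shift units [-8.942 -2.738  1.414] turn az units 0.0004
```

```bash
python3 -m inch '[[-0.6,-0.18,0,0,0,0],[-0.84,-0.26,0,0,0,0],[-0.84,-0.26,0,0,0,0],[-0.84,-0.26,0,0,0,0],[-0.84,-0.26,0,0,0,0]]' >/dev/null;python3 -m inch '[[-0.84,-0.26,0.1,0,0,0],[-0.84,-0.26,0.1,0,0,0],[-0.84,-0.26,0.2,0,0,0],[-0.84,-0.26,0.2,0,0,0],[-0.84,-0.26,0.2,0,0,0]]' >/dev/null;python3 -m inch '[[-0.78,-0.22,0.2,0,0,0],[0,0,0.2,0,0,-0.08],[0,0,0.2,0,0,-0.08],[0,0,0,0,0,-0.08],[0,0,0,0,0,-0.08]]' >/dev/null;python3 -m inch '[[0,0,0,0,0,-0.08],[0,0,0,0,0,-0.08],[0,0,0,0,0,-0.08],[0,0,0,0,0,-0.08],[0,0,0,0,0,-0.075]]';python3 -m inch '[[0,0,0,0,0,0]]'; python3 -c "
from h import *
go(.5929,-.2203,.003,180.4)"
```

```text
time: 33.92
ee_pos: [0.5909, -0.2215, 0.1191]
eef_rot: [-0.006, 1.0, 0.0, -0.001]
ft_force: [0.1, 0.2, -0.0]
width: 0.07
time: 34.05
ee_pos: [0.5912, -0.2215, 0.1194]
eef_rot: [-0.003, 1.0, 0.0, -0.001]
ft_force: [0.2, 0.0, -0.3]
width: 0.0696
shift units [-0.048  0.028  2.909] turn az units -0.0007
```

```bash
python3 -m inch '[[-0.048,0.028,0.4,0,0,-0.0007],[0,0,0.7,0,0,0],[0,0,0.7,0,0,0],[0,0,0.5,0,0,0],[0,0,0.3,0,0,0]]';python3 -m inch '[[0,0,0.25,0,0,0],[0,0,0,0,0,0]]'; python3 -c "
from h import *
pose();go(.5929,-.2203,.004,180.4)"
```

```text
time: 34.67
ee_pos: [0.594, -0.219, 0.0148]
eef_rot: [-0.004, 1.0, 0.0, -0.001]
ft_force: [0.5, 0.0, 0.6]
width: 0.0696
time: 34.92
ee_pos: [0.5946, -0.2191, 0.0062]
eef_rot: [-0.005, 1.0, 0.0, -0.0]
ft_force: [0.2, 0.7, -0.1]
width: 0.0698
t 34.92 p [ 594.6 -219.1    6.2] toolx yaw -179.48 tilt [-0.  0.] f [ 0.2  0.7 -0.1] w 69.8 q [ 0.45  0.56 -0.21  1.63  0.14  0.97  1.77]
shift units [ 0.042 -0.029  0.055] turn az units 0.001
```

```bash
python3 -m inch '[[0.04,0,0.05,0,0,0],[0,0,0,0,0,0]]';python3 -m inch '[[0,0,0,0,0,0],[0,0,0,0,0,0],[0,0,0,0,0,0],[0,0,0,0,0,0]]' -1 25; python3 -m inch '[[0,0,-0.2,0,0,0],[0,0,-0.5,0,0,0],[0,0,-0.9,0,0,0],[0,0,-0.9,0,0,0],[0,0,-0.9,0,0,0]]';python3 -m inch '[[0,0,-0.2,0,0,0],[0,0,0,0,0,0]]'; python3 held.py w16; python3 -c "
from h import *
go(.6826,.0211,.15,94.6)"
```

```text
time: 35.17
ee_pos: [0.5933, -0.2194, 0.0051]
eef_rot: [-0.005, 1.0, -0.0, 0.0]
ft_force: [0.6, -0.5, 0.1]
width: 0.0695
time: 35.67
ee_pos: [0.5932, -0.2193, 0.0047]
eef_rot: [-0.005, 1.0, -0.0, 0.0]
ft_force: [0.2, -0.2, 0.2]
width: 0.0457
time: 36.3
ee_pos: [0.5933, -0.2192, 0.1435]
eef_rot: [-0.005, 1.0, -0.0, 0.001]
ft_force: [0.2, -0.3, -1.2]
width: 0.0458
time: 36.55
ee_pos: [0.5932, -0.2193, 0.1492]
eef_rot: [-0.005, 1.0, -0.0, 0.001]
ft_force: [-0.4, -1.0, -1.1]
width: 0.0458
t 36.55 p [ 593.2 -219.3  149.2] toolx yaw -179.47 tilt [ 0.001 -0.   ] f [-0.4 -1.  -1.1] w 45.8 q [ 0.46  0.4  -0.23  1.53  0.1   1.22  1.79]
tool x max 54.9 y range [-22.5  22.6] top z -8.7
shift units [-2.304  5.985 -0.05 ] turn az units 0.7161
```

View pics/w16.png

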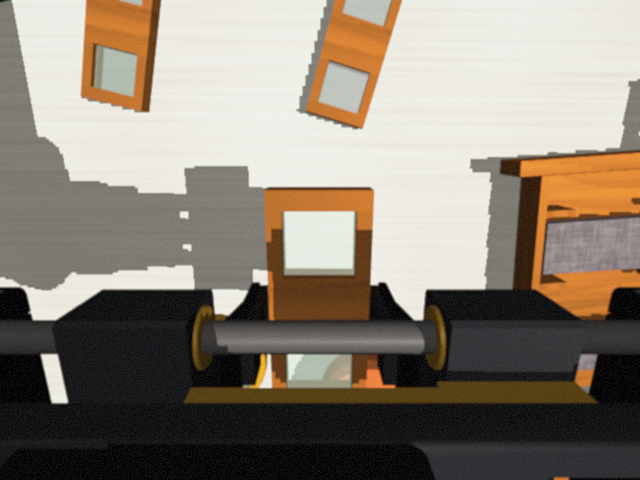

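Held and centred. Carrying it to pocket D.

```bash
python3 -m inch '[[0,0,0,0,0,0.08],[0,0,0,0,0,0.08],[0,0,0,0,0,0.08],[0,0,0,0,0,0.08],[0,0,0,0,0,0.08]]' >/dev/null;python3 -m inch '[[0,0,0,0,0,0.08],[0,0,0,0,0,0.08],[0,0,0,0,0,0.08],[0,0,0,0,0,0.076],[0,0,0,0,0,0]]'; python3 -c "
from h import *
go(.6826,.0211,.15,94.5)"
```

```text
time: 37.85
ee_pos: [0.5924, -0.2189, 0.1471]
eef_rot: [0.678, 0.735, -0.001, -0.001]
ft_force: [0.3, 0.2, -0.5]
width: 0.0457
shift units [ 5.797  2.737 -0.076] turn az units 0.0015
```

```bash
python3 -m inch '[[0.6,0.28,0,0,0,0.0015],[0.8,0.38,0,0,0,0],[0.8,0.38,0,0,0,0],[0.8,0.38,0,0,0,0],[0.8,0.38,0,0,0,0]]' >/dev/null;python3 -m inch '[[0.8,0.38,0,0,0,0],[0.8,0.38,0,0,0,0],[0.4,0.177,0.4,0,0,0],[0,0,0.6,0,0,0],[0,0,0.6,0,0,0]]';python3 -m inch '[[0,0,0.4,0,0,0],[0,0,0.2,0,0,0],[0,0,0,0,0,0]]';python3 -c "
from h import *
look('wrist','w17');go(.6826,.0211,.0375,94.5)"
```

```text
time: 39.1
ee_pos: [0.6834, 0.0196, 0.082]
eef_rot: [0.679, 0.735, -0.001, -0.0]
ft_force: [-0.3, -0.7, -1.4]
width: 0.0455
time: 39.48
ee_pos: [0.6841, 0.0203, 0.0602]
eef_rot: [0.679, 0.734, -0.0, -0.0]
ft_force: [0.0, 0.2, -1.3]
width: 0.0454
t 39.48 p [684.1  20.3  60.2] toolx yaw 94.44 tilt [-0.001 -0.   ] f [ 0.   0.2 -1.3] w 45.4 q [-0.04  0.58 -0.08  1.46  0.05  1.11 -0.05]
shift units [ 0.023 -0.047  0.587] turn az units -0.0005
```

View pics/w17.png

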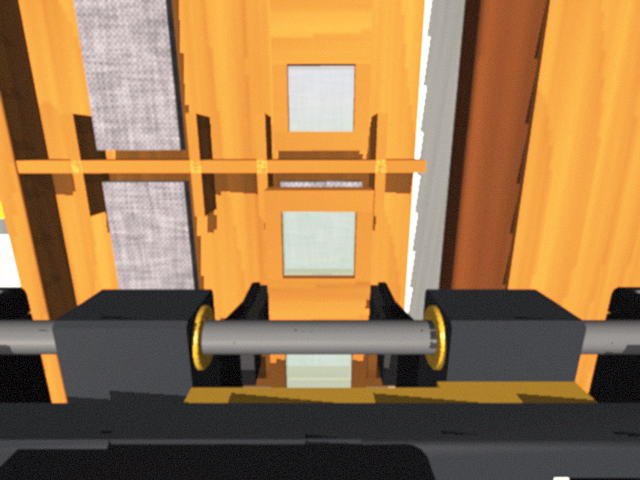

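```bash
python3 -m inch '[[0.015,-0.01,0.2,0,0,0],[0,0,0.2,0,0,0],[0,0,0.1,0,0,0],[0,0,0,0,0,0]]'; python3 -c "
from h import *
look('wrist','w18');go(.6836,.0208,.0375,94.5)"
```

```text
time: 40.02
ee_pos: [0.6836, 0.0211, 0.0401]
eef_rot: [0.679, 0.734, -0.0, -0.0]
ft_force: [-0.2, -0.4, -0.8]
width: 0.0457
t 40.02 p [683.6  21.1  40.1] toolx yaw 94.43 tilt [-0.001 -0.   ] f [-0.2 -0.4 -0.8] w 45.7 q [-0.04  0.6  -0.08  1.47  0.05  1.07 -0.05]
shift units [-0.007 -0.005  0.074] turn az units -0.0006
```

View pics/w18.png

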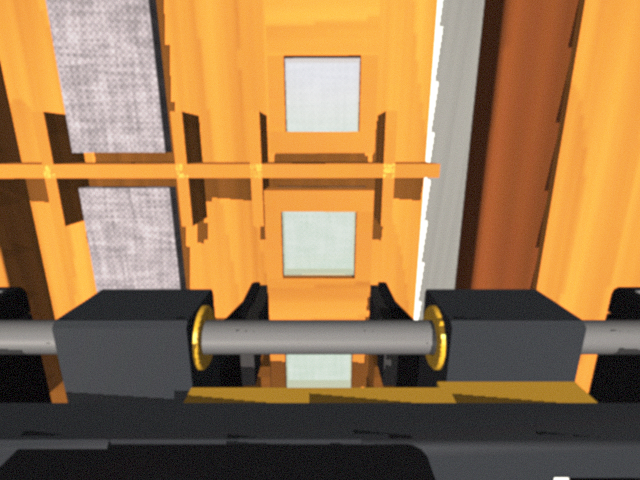

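```bash
python3 -m inch '[[0,0.03,0.08,0,0,0],[0,0,0,0,0,0]]'; python3 -m inch '[[0,0,0,0,0,0],[0,0,0,0,0,0],[0,0,0,0,0,0]]' 0.35;python3 -m inch '[[0,0,-0.3,0,0,0],[0,0,-0.5,0,0,0],[0,0,0,0,0,0],[0,0,0,0,0,0],[0,0,0,0,0,0]]' -1 30; python3 -c "
from h import *
look('wrist','w19')"
```

```text
time: 40.33
ee_pos: [0.685, 0.0212, 0.0372]
eef_rot: [0.679, 0.734, -0.0, -0.0]
ft_force: [-0.4, 0.1, -0.6]
width: 0.0458
time: 40.7
ee_pos: [0.6851, 0.0212, 0.0376]
eef_rot: [0.679, 0.734, 0.0, 0.0]
ft_force: [-0.8, 0.1, -0.1]
width: 0.058
time: 41.32
ee_pos: [0.6846, 0.0212, 0.0688]
eef_rot: [0.679, 0.734, -0.0, -0.0]
ft_force: [0.3, -0.1, -0.8]
width: 0.0169
t 41.33 p [684.6  21.2  68.8] toolx yaw 94.43 tilt [-0.001 -0.   ] f [ 0.3 -0.1 -0.8] w 16.9 q [-0.04  0.58 -0.08  1.45  0.05  1.12 -0.05]
```

View pics/w19.png

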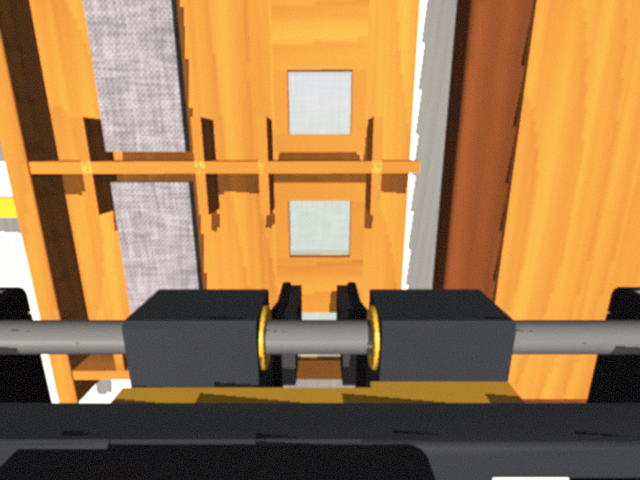

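Seated in the pocket. Pressing.

```bash
python3 -m inch '[[0,0,0.3,0,0,0],[0,0,0.2,0,0,0],[0,0,0.1,0,0,0],[0,0,0.1,0,0,0],[0,0,0.1,0,0,0]]';python3 -m inch '[[0,0,0.05,0,0,0],[0,0,0.05,0,0,0],[0,0,0,0,0,0]]'
```

```text
time: 42.0
ee_pos: [0.6851, 0.0212, 0.0377]
eef_rot: [0.679, 0.734, 0.0, 0.0]
ft_force: [-2.6, -0.3, 5.9]
width: 0.0006
time: 42.38
ee_pos: [0.6873, 0.0214, 0.0363]
eef_rot: [0.679, 0.734, 0.002, 0.002]
ft_force: [-1.5, 0.4, 15.4]
width: 0.0003
```

```bash
python3 -m inch '[[0,0,-0.3,0,0,0],[0,0,-0.6,0,0,0],[0,0,-0.9,0,0,0],[0,0,-0.9,0,0,0],[0,0,-0.9,0,0,0]]' 0.6; python3 -c "
from h import *
go(.48,-.33,.26,94.5)"
```

```text
time: 43.0
ee_pos: [0.6848, 0.0212, 0.1785]
eef_rot: [0.679, 0.734, -0.0, -0.0]
ft_force: [-0.0, -0.1, 0.4]
width: 0.0427
shift units [-8.358 -5.782 -2.035] turn az units -0.0006
```

```bash
python3 -m inch '[[-0.6,-0.42,-0.2,0,0,0],[-0.78,-0.54,-0.2,0,0,0],[-0.78,-0.54,-0.2,0,0,0],[-0.78,-0.54,-0.2,0,0,0],[-0.78,-0.54,-0.2,0,0,0]]' >/dev/null;python3 -m inch '[[-0.78,-0.54,-0.2,0,0,0],[-0.78,-0.54,-0.2,0,0,0],[-0.78,-0.54,-0.2,0,0,0],[-0.78,-0.54,-0.2,0,0,0],[-0.78,-0.54,-0.2,0,0,0]]'>/dev/null;python3 -m inch '[[-0.74,-0.5,0,0,0,0],[0,0,0,0,0,0],[0,0,0,0,0,0]]';python3 ws.py w20
```

```text
time: 44.62
ee_pos: [0.4807, -0.3293, 0.2572]
eef_rot: [0.679, 0.734, 0.0, -0.0]
ft_force: [0.4, 0.4, 0.7]
width: 0.0697
t 44.62 p [ 480.7 -329.3  257.2] toolx yaw 94.46 tilt [0.    0.001] f [0.4 0.4 0.7] w 69.7 q [ 0.43  0.22  0.11  1.53 -0.02  1.39  0.62]
[295.  80.] ctr [ 447.3 -193.7] LxW 110 46 long ang -15.7 z 0.014 rgb [154. 111.  74.]
[557.  90.] ctr [ 721.4 -182.3] LxW 81 32 long ang -71.4 z 0.0179 rgb [76. 39. 20.]
[523. 213.] ctr [ 716.1 -313.8] LxW 91 91 long ang 57.0 z 0.0148 rgb [159. 129.  64.]
[277. 242.] ctr [ 436.9 -367.1] LxW 110 47 long ang -12.7 z 0.0141 rgb [144. 107.  69.]
```

View pics/w20.png

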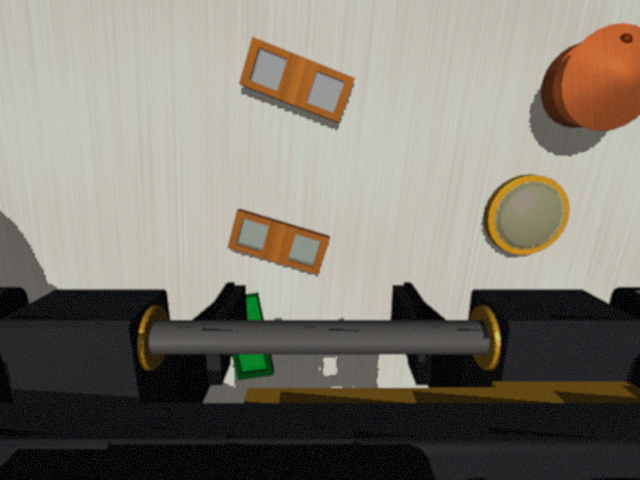

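Slides remaining are at (277,242) and (295,80). Picking the nearer one, with a narrower opening to stay clear of the green piece.

```bash
python3 -m inch '[[0,0,0.2,0,0,-0.0867],[0,0,0.3,0,0,-0.0867],[0,0,0.3,0,0,-0.0867],[0,0,0.3,0,0,-0.0867],[0,0,0.3,0,0,-0.0867]]' 0.38 >/dev/null;python3 -m inch '[[0,0,0.3,0,0,-0.0867],[0,0,0.3,0,0,-0.0867],[0,0,0,0,0,0]]'; python3 -c "
from h import *
go(.4369,-.3671,.004,167.3)"
```

```text
time: 45.68
ee_pos: [0.4805, -0.3287, 0.1765]
eef_rot: [0.111, 0.994, 0.001, -0.001]
ft_force: [0.6, -0.1, 0.7]
width: 0.0601
shift units [ 0.845 -1.182  4.312] turn az units -0.0001
```

```bash
python3 -m inch '[[0.42,-0.59,0.2,0,0,0],[0.425,-0.592,0.6,0,0,0],[0,0,0.8,0,0,0],[0,0,0.8,0,0,0],[0,0,0.7,0,0,0]]';python3 -m inch '[[0,0,0.4,0,0,0],[0,0,0.3,0,0,0],[0,0,0,0,0,0]]'; python3 -c "
from h import *
pose();go(.4369,-.3671,.004,167.3)"
```

```text
time: 46.3
ee_pos: [0.4376, -0.3682, 0.0529]
eef_rot: [0.113, 0.994, 0.0, 0.0]
ft_force: [1.1, -0.1, -1.0]
width: 0.0598
time: 46.68
ee_pos: [0.437, -0.3685, 0.0252]
eef_rot: [0.111, 0.994, 0.0, -0.0]
ft_force: [1.6, 0.2, 0.7]
width: 0.0605
t 46.67 p [ 437.  -368.5   25.2] toolx yaw 167.22 tilt [-0.  0.] f [1.6 0.2 0.7] w 60.5 q [ 0.62  0.41  0.    1.81 -0.    0.93  1.97]
shift units [0.01  0.033 0.53 ] turn az units -0.0007
```

```bash
python3 -m inch '[[0.01,0.033,0.25,0,0,0],[0,0,0.27,0,0,0],[0,0,0,0,0,0]]';python3 -m inch '[[0,0,0,0,0,0],[0,0,0,0,0,0],[0,0,0,0,0,0],[0,0,0,0,0,0]]' -1 25; python3 -m inch '[[0,0,-0.2,0,0,0],[0,0,-0.5,0,0,0],[0,0,-0.9,0,0,0],[0,0,-0.9,0,0,0],[0,0,-0.9,0,0,0]]';python3 -m inch '[[0,0,-0.2,0,0,0],[0,0,0,0,0,0]]'; python3 held.py w21; python3 -c "
from h import *
go(.5817,.1378,.15,94.5)"
```

```text
time: 47.05
ee_pos: [0.4363, -0.3668, 0.0036]
eef_rot: [0.111, 0.994, 0.0, -0.001]
ft_force: [-0.9, -0.3, 0.5]
width: 0.0599
time: 47.55
ee_pos: [0.437, -0.3675, 0.0049]
eef_rot: [0.111, 0.994, -0.0, 0.0]
ft_force: [-0.4, 0.5, 3.1]
width: 0.0456
time: 48.18
ee_pos: [0.4366, -0.3672, 0.1421]
eef_rot: [0.111, 0.994, 0.0, 0.0]
ft_force: [0.8, 0.1, -0.3]
width: 0.0456
time: 48.42
ee_pos: [0.4367, -0.3672, 0.1484]
eef_rot: [0.111, 0.994, -0.0, 0.0]
ft_force: [-0.1, -0.2, -1.7]
width: 0.0456
t 48.42 p [ 436.7 -367.2  148.4] toolx yaw 167.26 tilt [ 0. -0.] f [-0.1 -0.2 -1.7] w 45.6 q [ 0.62  0.26  0.    1.71 -0.    1.17  1.97]
tool x max 54.8 y range [-22.5  22.7] top z -8.4
shift units [-0.762 13.11  -0.055] turn az units 0.6063
```

View pics/w21.png

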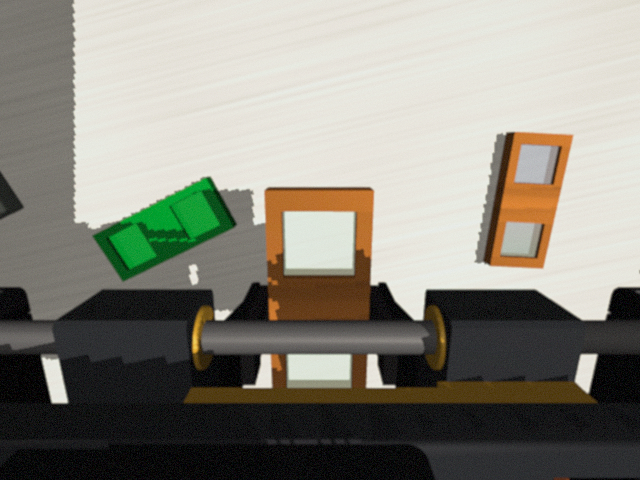

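Held and centred, green piece untouched. Carrying it to pocket B.

```bash
python3 -m inch '[[0,0,0,0,0,0.0866],[0,0,0,0,0,0.0866],[0,0,0,0,0,0.0866],[0,0,0,0,0,0.0866],[0,0,0,0,0,0.0866]]' >/dev/null;python3 -m inch '[[0,0,0,0,0,0.0866],[0,0,0,0,0,0.0866],[0,0,0,0,0,0]]'; python3 -c "
from h import *
go(.5817,.1378,.15,94.5)"
```

```text
time: 49.48
ee_pos: [0.4362, -0.3668, 0.147]
eef_rot: [0.678, 0.735, -0.0, -0.001]
ft_force: [0.7, 0.2, -1.1]
width: 0.0453
shift units [12.284  4.634 -0.067] turn az units 0.0007
```

```bash
python3 -m inch '[[0.5,0.19,0,0,0,0.0007],[0.85,0.32,0,0,0,0],[0.85,0.32,0,0,0,0],[0.85,0.32,0,0,0,0],[0.85,0.32,0,0,0,0]]' >/dev/null;python3 -m inch '[[0.85,0.32,0,0,0,0],[0.85,0.32,0,0,0,0],[0.85,0.32,0,0,0,0],[0.85,0.32,0,0,0,0],[0.85,0.32,0,0,0,0]]' >/dev/null;python3 -m inch '[[0.85,0.32,0,0,0,0],[0.85,0.32,0,0,0,0],[0.85,0.32,0,0,0,0],[0.85,0.32,0,0,0,0],[0.7,0.27,0,0,0,0]]';python3 -m inch '[[0,0,0,0,0,0],[0,0,0,0,0,0]]'; python3 -c "
from h import *
pose();go(.5817,.1378,.06,94.5)"
```

```text
time: 51.35
ee_pos: [0.5829, 0.1369, 0.1475]
eef_rot: [0.677, 0.736, -0.0, -0.0]
ft_force: [0.3, 0.2, -1.5]
width: 0.0457
time: 51.6
ee_pos: [0.5829, 0.1345, 0.1478]
eef_rot: [0.679, 0.735, -0.001, -0.0]
ft_force: [0.0, -1.4, -1.1]
width: 0.0459
t 51.6 p [582.9 134.5 147.8] toolx yaw 94.55 tilt [-0.001 -0.001] f [ 0.  -1.4 -1.1] w 45.9 q [-0.15  0.33 -0.18  1.62  0.06  1.19 -0.27]
shift units [ 0.087 -0.02   2.195] turn az units 0.0004
```

```bash
python3 -m inch '[[0.09,0,0.4,0,0,0],[0,0,0.7,0,0,0],[0,0,0.7,0,0,0],[0,0,0.4,0,0,0],[0,0,0,0,0,0]]';python3 -c "
from h import *
look('wrist','w22');go(.5817,.1378,.0375,94.5)"
```

```text
time: 52.22
ee_pos: [0.582, 0.1384, 0.0592]
eef_rot: [0.679, 0.734, -0.001, -0.001]
ft_force: [-0.3, 0.5, -1.7]
width: 0.0455
t 52.23 p [582.  138.4  59.2] toolx yaw 94.42 tilt [-0.002 -0.001] f [-0.3  0.5 -1.7] w 45.5 q [-0.16  0.42 -0.18  1.7   0.09  1.03 -0.3 ]
shift units [-0.024 -0.03   0.574] turn az units -0.0006
```

View pics/w22.png

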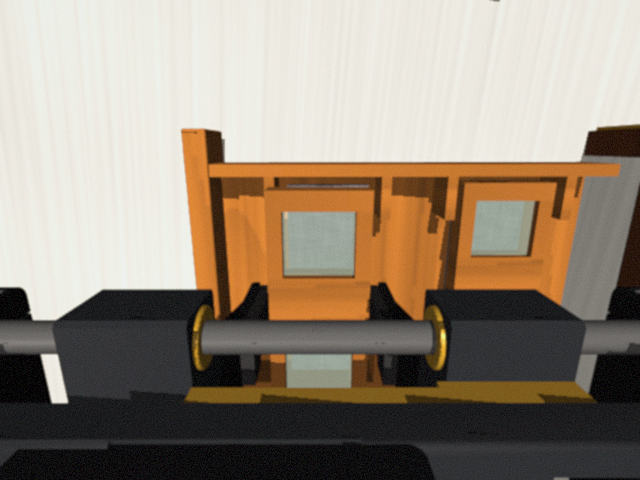

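```bash
python3 -m inch '[[-0.015,0.065,0.2,0,0,0],[0,0,0.2,0,0,0],[0,0,0.08,0,0,0],[0,0,0,0,0,0]]';python3 -c "
from h import *
look('wrist','w23');go(.5817,.1378,.0375,94.5)"
```

```text
time: 52.78
ee_pos: [0.5854, 0.1387, 0.0411]
eef_rot: [0.679, 0.734, -0.0, -0.0]
ft_force: [-0.3, 1.0, -0.7]
width: 0.0458
t 52.77 p [585.4 138.7  41.1] toolx yaw 94.43 tilt [-0. -0.] f [-0.3  1.  -0.7] w 45.8 q [-0.16  0.45 -0.18  1.71  0.09  0.99 -0.3 ]
shift units [-0.016 -0.098  0.097] turn az units -0.0006
```

View pics/w23.png

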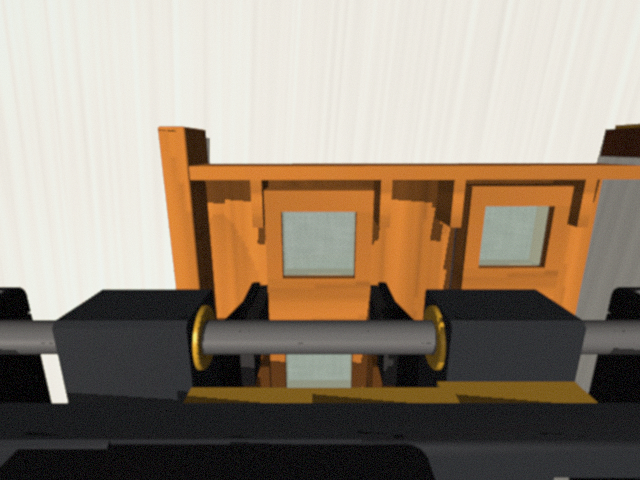

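```bash
python3 -m inch '[[-0.01,0,0.09,0,0,0],[0,0,0,0,0,0]]'; python3 -m inch '[[0,0,0,0,0,0],[0,0,0,0,0,0],[0,0,0,0,0,0]]' 0.35;python3 -m inch '[[0,0,-0.3,0,0,0],[0,0,-0.5,0,0,0],[0,0,0,0,0,0],[0,0,0,0,0,0],[0,0,0,0,0,0]]' -1 30; python3 -c "
from h import *
look('wrist','w24')"
```

```text
time: 53.08
ee_pos: [0.5855, 0.1381, 0.0376]
eef_rot: [0.679, 0.734, -0.0, -0.0]
ft_force: [-0.4, -0.2, -0.8]
width: 0.0457
time: 53.45
ee_pos: [0.5857, 0.1383, 0.0379]
eef_rot: [0.679, 0.734, 0.0, 0.0]
ft_force: [-0.0, 0.7, -0.8]
width: 0.0577
time: 54.08
ee_pos: [0.5853, 0.1382, 0.0694]
eef_rot: [0.679, 0.734, -0.0, -0.0]
ft_force: [-0.5, 0.0, 0.0]
width: 0.0163
t 54.08 p [585.3 138.2  69.4] toolx yaw 94.43 tilt [-0.001 -0.   ] f [-0.5  0.   0. ] w 16.3 q [-0.16  0.42 -0.18  1.69  0.08  1.05 -0.29]
```

View pics/w24.png

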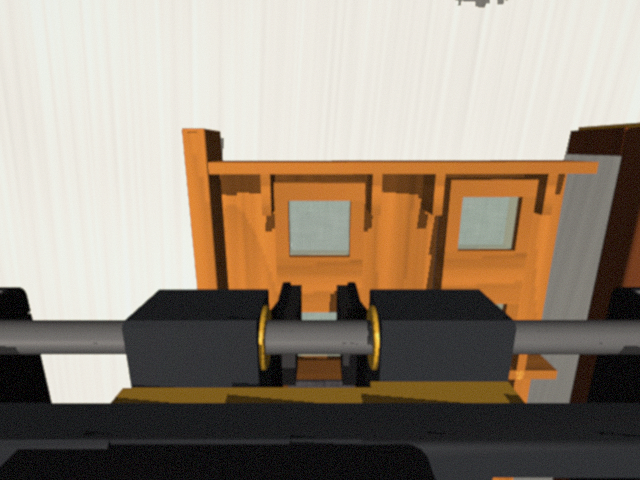

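```bash
python3 -m inch '[[0,0,0.3,0,0,0],[0,0,0.2,0,0,0],[0,0,0.1,0,0,0],[0,0,0.1,0,0,0],[0,0,0.1,0,0,0]]';python3 -m inch '[[0,0,0.06,0,0,0],[0,0,0.05,0,0,0],[0,0,0,0,0,0]]';python3 -m inch '[[0,0,-0.3,0,0,0],[0,0,-0.6,0,0,0],[0,0,-0.9,0,0,0],[0,0,-0.9,0,0,0],[0,0,-0.9,0,0,0]]' 0.6;python3 -c "
from h import *
slides();go(.50,-.30,.22,94.5)"
```

```text
time: 54.75
ee_pos: [0.5857, 0.1382, 0.0379]
eef_rot: [0.679, 0.734, 0.0, 0.0]
ft_force: [-2.5, -0.2, 5.0]
width: 0.0006
time: 55.12
ee_pos: [0.5884, 0.1384, 0.0362]
eef_rot: [0.679, 0.734, 0.002, 0.002]
ft_force: [-1.1, -1.5, 18.7]
width: 0.0006
time: 55.75
ee_pos: [0.5853, 0.1384, 0.1785]
eef_rot: [0.679, 0.734, 0.0, -0.0]
ft_force: [0.2, -0.2, -0.6]
width: 0.0429
scene [256. 249.] ctr [ 449.6 -190.9] LxW 112 45 long ang -15.4 rgb [105.  90.  75.]
scene [151. 269.] ctr [ 406.1 -491.3] LxW 109 48 long ang -77.5 rgb [ 73. 126.  77.]
scene [241. 346.] ctr [ 718.5 -311.6] LxW 89 89 long ang 24.7 rgb [154. 132.  94.]
scene [157. 449.] ctr [ 860.7 -553.2] LxW 163 93 long ang -0.3 rgb [58. 54. 51.]
side [377. 157.] ctr [ 405.1 -491.1] LxW 115 47 long ang -77.6 rgb [ 52. 105.  56.]
side [358. 213.] ctr [ 449.5 -191.6] LxW 111 50 long ang -16.7 rgb [88. 76. 61.]
shift units [-10.773  -3.023  -0.989] turn az units -0.0006
```

```bash
python3 -c "
from h import *
go(.4473,-.1937,.12,94.5)"
```

```text
shift units [-8.026 -4.148  1.508] turn az units -0.0006
```

```bash
python3 -m inch '[[-0.6,-0.31,0,0,0,0],[-0.8,-0.413,0,0,0,0],[-0.8,-0.413,0,0,0,0],[-0.8,-0.413,0,0,0,0],[-0.8,-0.413,0,0,0,0]]' >/dev/null;python3 -m inch '[[-0.8,-0.413,0.2,0,0,0],[-0.8,-0.413,0.2,0,0,0],[-0.8,-0.413,0.2,0,0,0],[-0.8,-0.413,0.2,0,0,0],[-0.8,-0.413,0.2,0,0,0]]' >/dev/null;python3 -m inch '[[0,0,0.2,0,0,-0.083],[0,0,0.2,0,0,-0.083],[0,0,0,0,0,-0.083],[0,0,0,0,0,-0.083],[0,0,0,0,0,-0.083]]' >/dev/null;python3 -m inch '[[0,0,0,0,0,-0.083],[0,0,0,0,0,-0.083],[0,0,0,0,0,0],[0,0,0,0,0,0]]'; python3 -c "
from h import *
pose();go(.4473,-.1937,.004,164.3)"
```

```text
time: 58.22
ee_pos: [0.4489, -0.1851, 0.1211]
eef_rot: [0.14, 0.99, 0.0, -0.0]
ft_force: [0.3, -0.5, 0.4]
width: 0.0697
t 58.23 p [ 448.9 -185.1  121.1] toolx yaw 163.92 tilt [-0.  0.] f [ 0.3 -0.5  0.4] w 69.7 q [ 0.32  0.12 -0.02  1.95  0.    1.08  1.58]
shift units [-0.021 -0.217  2.928] turn az units -0.0031
```

```bash
python3 -m inch '[[-0.021,-0.217,0.3,0,0,-0.003],[0,0,0.7,0,0,0],[0,0,0.7,0,0,0],[0,0,0.5,0,0,0],[0,0,0,0,0,0]]'; python3 -c "
from h import *
pose();go(.4473,-.1937,.004,164.3)"
```

```text
time: 58.85
ee_pos: [0.446, -0.1938, 0.0315]
eef_rot: [0.135, 0.991, 0.0, -0.002]
ft_force: [0.2, 0.4, -0.0]
width: 0.0698
t 58.85 p [ 446.  -193.8   31.5] toolx yaw 164.43 tilt [-0.003  0.001] f [ 0.2  0.4 -0. ] w 69.8 q [ 0.33  0.24 -0.02  2.02  0.01  0.89  1.61]
shift units [-0.034  0.011  0.687] turn az units 0.0011
```

```bash
python3 -m inch '[[-0.02,0,0.35,0,0,0],[0,0,0.33,0,0,0],[0,0,0,0,0,0]]';python3 -m inch '[[0,0,0,0,0,0],[0,0,0,0,0,0],[0,0,0,0,0,0],[0,0,0,0,0,0]]' -1 25; python3 -m inch '[[0,0,-0.2,0,0,0],[0,0,-0.5,0,0,0],[0,0,-0.9,0,0,0],[0,0,-0.9,0,0,0],[0,0,-0.9,0,0,0]]';python3 -m inch '[[0,0,-0.2,0,0,0],[0,0,0,0,0,0]]'; python3 held.py w25; python3 -c "
from h import *
go(.5934,.0138,.15,94.5)"
```

```text
time: 59.22
ee_pos: [0.4475, -0.1937, 0.0051]
eef_rot: [0.135, 0.991, 0.0, -0.001]
ft_force: [0.3, -0.5, 0.8]
width: 0.0695
time: 59.72
ee_pos: [0.4486, -0.1941, 0.0065]
eef_rot: [0.135, 0.991, -0.0, 0.0]
ft_force: [0.1, 0.1, 3.0]
width: 0.0455
time: 60.35
ee_pos: [0.448, -0.1939, 0.1438]
eef_rot: [0.135, 0.991, 0.0, 0.0]
ft_force: [0.2, 0.4, -0.6]
width: 0.0454
time: 60.6
ee_pos: [0.4482, -0.194, 0.1502]
eef_rot: [0.135, 0.991, -0.0, 0.0]
ft_force: [-0.7, -0.1, -1.4]
width: 0.0455
t 60.6 p [ 448.2 -194.   150.2] toolx yaw 164.51 tilt [ 0. -0.] f [-0.7 -0.1 -1.4] w 45.5 q [ 0.33  0.09 -0.02  1.91  0.    1.14  1.61]
tool x max 55.9 y range [-22.4  22.8] top z -6.9
shift units [-2.121  5.976 -0.018] turn az units 0.5834
```

View pics/w25.png

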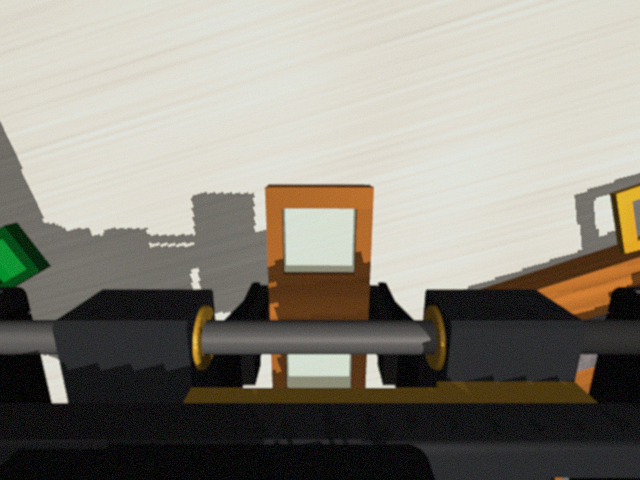

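```bash
python3 -m inch '[[0,0,0,0,0,0.0833],[0,0,0,0,0,0.0833],[0,0,0,0,0,0.0833],[0,0,0,0,0,0.0833],[0,0,0,0,0,0.0833]]' >/dev/null;python3 -m inch '[[0,0,0,0,0,0.0833],[0,0,0,0,0,0.0833],[0,0,0,0,0,0]]'; python3 -c "
from h import *
go(.594,.0130,.15,94.5)"
```

```text
time: 61.65
ee_pos: [0.4476, -0.1937, 0.1488]
eef_rot: [0.678, 0.735, -0.0, -0.001]
ft_force: [0.3, 0.2, -1.0]
width: 0.0454
shift units [ 4.858  4.064 -0.035] turn az units 0.0008
```

```bash
python3 -m inch '[[0.5,0.42,0,0,0,0.0008],[0.7,0.586,0,0,0,0],[0.7,0.586,0,0,0,0],[0.7,0.586,0,0,0,0],[0.7,0.586,0,0,0,0]]' >/dev/null;python3 -m inch '[[0.7,0.586,0,0,0,0],[0.7,0.586,0,0,0,0],[0.158,0.13,0.4,0,0,0],[0,0,0.6,0,0,0],[0,0,0.6,0,0,0]]';python3 -m inch '[[0,0,0.4,0,0,0],[0,0,0.25,0,0,0],[0,0,0,0,0,0]]';python3 -c "
from h import *
look('wrist','w26');go(.594,.0130,.0395,94.5)"
```

```text
time: 62.9
ee_pos: [0.5944, 0.0115, 0.084]
eef_rot: [0.678, 0.735, -0.001, -0.0]
ft_force: [-0.4, 0.1, -1.9]
width: 0.0458
time: 63.28
ee_pos: [0.595, 0.0121, 0.0596]
eef_rot: [0.679, 0.734, -0.0, -0.0]
ft_force: [0.9, 0.8, -0.0]
width: 0.0458
t 63.27 p [595.   12.1  59.6] toolx yaw 94.47 tilt [-0.001 -0.   ] f [ 0.9  0.8 -0. ] w 45.8 q [-0.    0.41 -0.11  1.71  0.05  1.02 -0.06]
shift units [ 0.023 -0.036  0.522] turn az units -0.0004
```

View pics/w26.png

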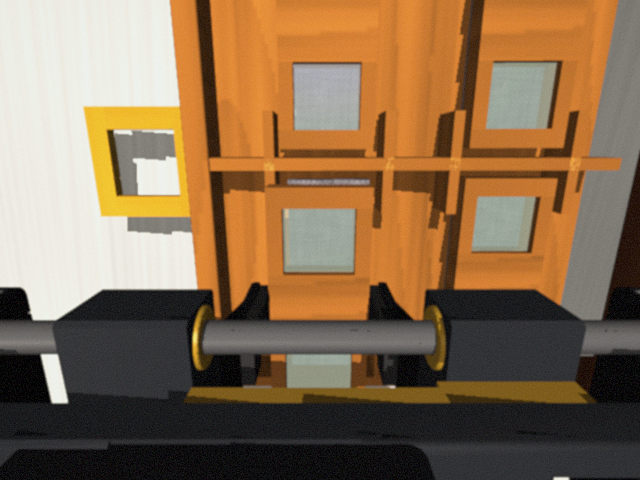

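```bash
python3 -m inch '[[0.02,0.07,0.2,0,0,0],[0,0,0.18,0,0,0],[0,0,0.06,0,0,0],[0,0,0,0,0,0]]';python3 -c "
from h import *
look('wrist','w27')"
```

```text
time: 63.82
ee_pos: [0.598, 0.0133, 0.0423]
eef_rot: [0.679, 0.734, -0.0, -0.0]
ft_force: [-0.1, 0.2, -0.5]
width: 0.0458
t 63.83 p [598.   13.3  42.3] toolx yaw 94.44 tilt [-0. -0.] f [-0.1  0.2 -0.5] w 45.8 q [-0.01  0.44 -0.11  1.72  0.06  0.99 -0.06]
```

View pics/w27.png

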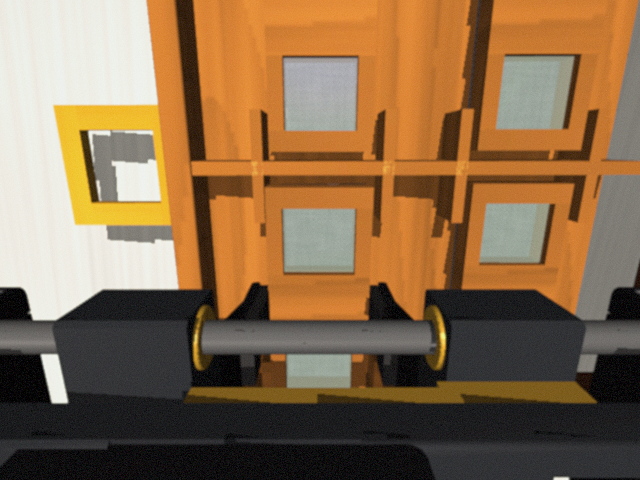

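```bash
python3 -m inch '[[0,0.01,0.08,0,0,0],[0,0,0,0,0,0]]'; python3 -m inch '[[0,0,0,0,0,0],[0,0,0,0,0,0],[0,0,0,0,0,0]]' 0.35;python3 -m inch '[[0,0,-0.3,0,0,0],[0,0,-0.5,0,0,0],[0,0,0,0,0,0],[0,0,0,0,0,0],[0,0,0,0,0,0]]' -1 30; python3 -c "
from h import *
look('wrist','w28')"
```

```text
time: 64.12
ee_pos: [0.5984, 0.0134, 0.0392]
eef_rot: [0.679, 0.734, -0.0, -0.0]
ft_force: [0.8, -0.2, -0.6]
width: 0.0454
time: 64.5
ee_pos: [0.5986, 0.0134, 0.0395]
eef_rot: [0.679, 0.734, 0.0, 0.0]
ft_force: [-0.1, -0.1, -0.9]
width: 0.0582
time: 65.12
ee_pos: [0.598, 0.0133, 0.0707]
eef_rot: [0.679, 0.734, -0.0, -0.0]
ft_force: [0.7, 0.8, -0.8]
width: 0.0165
t 65.12 p [598.   13.3  70.7] toolx yaw 94.44 tilt [-0.001 -0.   ] f [ 0.7  0.8 -0.8] w 16.5 q [-0.01  0.4  -0.11  1.7   0.05  1.04 -0.06]
```

View pics/w28.png

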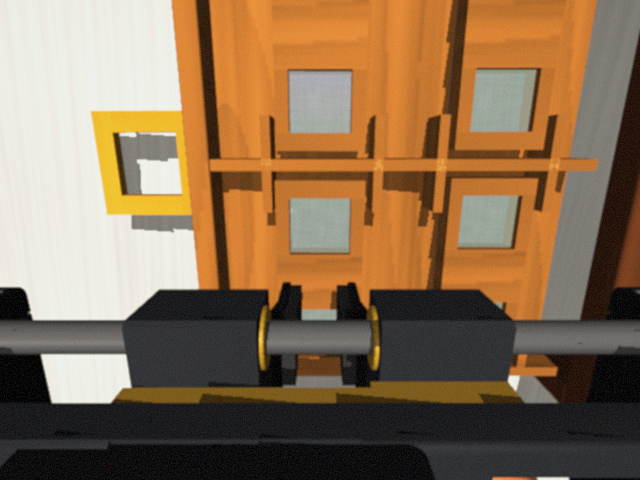

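```bash
python3 -m inch '[[0,0,0.3,0,0,0],[0,0,0.2,0,0,0],[0,0,0.1,0,0,0],[0,0,0.1,0,0,0],[0,0,0.1,0,0,0]]';python3 -m inch '[[0,0,0.08,0,0,0],[0,0,0.06,0,0,0],[0,0,0,0,0,0]]'; python3 -m inch '[[0,0,-0.3,0,0,0],[0,0,-0.6,0,0,0],[0,0,-0.9,0,0,0],[0,0,-0.9,0,0,0],[0,0,-0.9,0,0,0]]';python3 -c "
from h import *
go(.63,-.03,.25,94.5)"
```

```text
time: 65.8
ee_pos: [0.5987, 0.0134, 0.0397]
eef_rot: [0.679, 0.734, 0.0, 0.0]
ft_force: [-2.0, -0.3, 5.0]
width: 0.0007
time: 66.18
ee_pos: [0.601, 0.0136, 0.0363]
eef_rot: [0.679, 0.734, 0.002, 0.002]
ft_force: [-0.3, -0.3, 15.2]
width: 0.0012
time: 66.8
ee_pos: [0.5983, 0.0134, 0.1792]
eef_rot: [0.679, 0.734, 0.0, 0.0]
ft_force: [0.4, 0.8, 0.3]
width: 0.0001
shift units [-1.143  0.706 -1.771] turn az units -0.0005
```

```bash
python3 -m inch '[[-0.6,0.35,-0.6,0,0,0],[-0.6,0.35,-0.6,0,0,0],[-0.6,0,-0.6,0,0,0],[-0.5,0,0,0,0,0],[0,0,0,0,0,0]]'
python3 - <<'E'
from h import *
c,W=look('wrist','w29')
a=np.radians(4.5);U=W[...,0]*np.cos(a)+W[...,1]*np.sin(a);V=-W[...,0]*np.sin(a)+W[...,1]*np.cos(a)
hsv=cv2.cvtColor(c['img'],cv2.COLOR_RGB2HSV)
m=(hsv[...,0]>20)&(hsv[...,0]<32)&(hsv[...,1]>150)&(abs(W[...,2]-.027)<.003)&(U>.4)&(U<.6)
print('tongue u',np.percentile(U[m],[1,99]).round(4),'v',np.percentile(V[m],[1,99]).round(4))
# front board top
m=(abs(W[...,2]-.038)<.003)&(U<.56)&(U>.5);print('board',np.percentile(U[m],[2,98]).round(4))
h=np.percentile(U[m],2)-.025
for nm,(du,dv) in dict(A=(.188,.062),B=(.096,.062),C=(.096,-.062),D=(.188,-.062)).items():
    for e in (-.049,-.018,0,.018,.049):
        k=(abs(U-h-du)<.012)&(abs(V-.0284-dv-e)<.004);print(nm,e,k.sum(),(np.nanmedian(W[k][:,2])*1000).round(1) if k.sum()>3 else None)
E
```

```text
time: 67.42
ee_pos: [0.633, -0.078, 0.2489]
eef_rot: [0.68, 0.733, -0.001, -0.0]
ft_force: [0.7, -0.5, -0.1]
width: 0.0004
t 67.42 p [633.  -78.  248.9] toolx yaw 94.28 tilt [-0.001 -0.001] f [ 0.7 -0.5 -0.1] w 0.4 q [ 0.1   0.35 -0.06  1.38  0.02  1.41  0.11]
tongue u [0.4812 0.5282] v [0.0029 0.0565]
board [0.5317 0.5556]
A -0.049 277 35.9
A -0.018 159 31.4
A 0 0 None
A 0.018 0 None
A 0.049 0 None
B -0.049 263 36.0
B -0.018 171 31.4
B 0 0 None
B 0.018 0 None
B 0.049 0 None
C -0.049 190 36.1
C -0.018 217 31.7
C 0 203 35.9
C 0.018 205 32.1
C 0.049 270 35.7
D -0.049 190 35.9
D -0.018 190 31.6
D 0 213 36.0
D 0.018 213 32.2
D 0.049 264 35.4
```

View pics/w29.png

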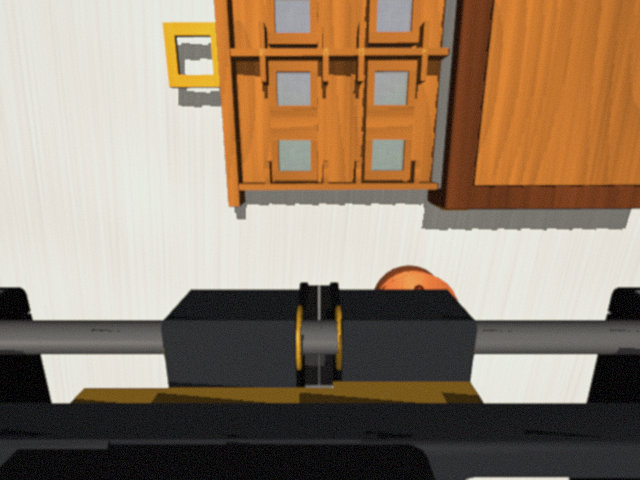

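All four slide tops read 36 mm, so every seat is fully sunk. Pressing nudged the tray about 12 mm inward, which is harmless. Next I'll push it shut on the front board, 45 mm to the side of the tongue.

```bash
python3 -c "
from h import *
go(.4918,.0217,.014,94.5)"
```

```text
shift units [ 2.709 -3.322  5.872] turn az units -0.0009
```

```bash
python3 -m inch '[[0.6,-0.74,0,0,0,-0.001],[0.7,-0.86,0,0,0,0],[0.7,-0.86,0,0,0,0],[0.7,-0.862,0.6,0,0,0],[0,0,0.8,0,0,0]]' >/dev/null;python3 -m inch '[[0,0,0.8,0,0,0],[0,0,0.8,0,0,0],[0,0,0.8,0,0,0],[0,0,0,0,0,0]]'; python3 -c "
from h import *
look('wrist','w30');go(.4918,.0217,.014,94.5)"
```

```text
time: 68.6
ee_pos: [0.49, 0.022, 0.0953]
eef_rot: [0.678, 0.735, -0.002, -0.002]
ft_force: [0.3, 0.8, 0.4]
width: 0.0005
t 68.6 p [490.   22.   95.3] toolx yaw 94.67 tilt [-0.005 -0.   ] f [0.3 0.8 0.4] w 0.5 q [ 0.    0.17 -0.15  1.95  0.03  1.03 -0.08]
shift units [-0.007  0.014  2.079] turn az units 0.0012
```

View pics/w30.png

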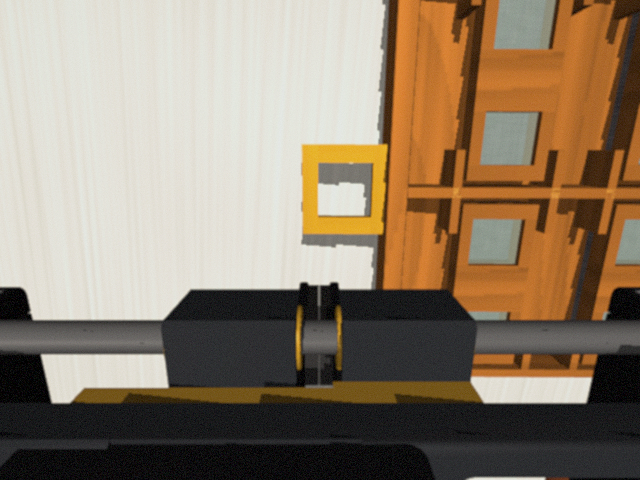

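```bash
python3 -m inch '[[0,0,0.7,0,0,0],[0,0,0.7,0,0,0],[0,0,0.5,0,0,0],[0,0,0.18,0,0,0],[0,0,0,0,0,0]]'; python3 -m inch '[[0,0.3,0,0,0,0],[0,0.3,0,0,0,0],[0,0.3,0,0,0,0],[0,0.3,0,0,0,0],[0,0.3,0,0,0,0]]'; python3 -m inch '[[0,0.4,0,0,0,0],[0,0.4,0,0,0,0],[0,0.4,0,0,0,0],[0,0.4,0,0,0,0],[0,0.4,0,0,0,0]]';python3 -c "
from h import *
pose()"
```

```text
time: 69.28
ee_pos: [0.493, 0.0213, 0.0154]
eef_rot: [0.678, 0.735, 0.0, 0.0]
ft_force: [0.9, -0.4, 0.7]
width: 0.0004
time: 69.9
ee_pos: [0.5532, 0.0258, 0.0146]
eef_rot: [0.678, 0.735, 0.0, -0.0]
ft_force: [-3.4, -1.1, 4.2]
width: 0.0006
time: 70.53
ee_pos: [0.6329, 0.0321, 0.0145]
eef_rot: [0.678, 0.735, -0.0, -0.0]
ft_force: [-4.7, -0.1, 3.9]
width: 0.0004
t 70.53 p [632.9  32.1  14.5] toolx yaw 94.56 tilt [-0. -0.] f [-4.7 -0.1  3.9] w 0.4 q [-0.03  0.54 -0.12  1.63  0.07  0.97 -0.1 ]
```

```bash
python3 -m inch '[[0,0.4,0,0,0,0],[0,0.4,0,0,0,0],[0,0.4,0,0,0,0],[0,0.3,0,0,0,0],[0,0.2,0,0,0,0]]'; python3 -m inch '[[0,0.1,0,0,0,0],[0,0.1,0,0,0,0],[0,0.1,0,0,0,0],[0,0,0,0,0,0]]';python3 -c "
from h import *
pose()"
```

```text
time: 71.15
ee_pos: [0.7005, 0.0375, 0.0142]
eef_rot: [0.678, 0.735, -0.0, -0.0]
ft_force: [-2.7, -0.1, 3.0]
width: 0.0001
time: 71.65
ee_pos: [0.7122, 0.0386, 0.0145]
eef_rot: [0.678, 0.735, 0.0, 0.0]
ft_force: [0.2, -0.5, 0.2]
width: 0.0004
t 71.65 p [712.2  38.6  14.5] toolx yaw 94.56 tilt [0.001 0.   ] f [ 0.2 -0.5  0.2] w 0.4 q [-0.05  0.69 -0.11  1.39  0.08  1.07 -0.09]
```

```bash
python3 -m inch '[[0,0.1,0,0,0,0],[0,0.1,0,0,0,0],[0,0,0,0,0,0]]';python3 -c "
from h import *
pose()"
```

```text
time: 72.03
ee_pos: [0.7204, 0.0393, 0.0147]
eef_rot: [0.678, 0.735, 0.0, 0.0]
ft_force: [-0.3, -0.7, 0.7]
width: 0.0004
t 72.03 p [720.4  39.3  14.7] toolx yaw 94.56 tilt [0.001 0.   ] f [-0.3 -0.7  0.7] w 0.4 q [-0.05  0.7  -0.11  1.36  0.08  1.08 -0.09]
```

```bash
python3 -m inch '[[0,0.08,0,0,0,0],[0,0,0,0,0,0]]';python3 -m inch '[[0,0.08,0,0,0,0],[0,0,0,0,0,0]]';python3 -c "
from h import *
pose();look('scene','sc31');look('wrist','w31')"
```

```text
time: 72.28
ee_pos: [0.7233, 0.0394, 0.0146]
eef_rot: [0.678, 0.735, 0.0, 0.0]
ft_force: [-0.9, -0.1, -0.2]
width: 0.0006
time: 72.53
ee_pos: [0.724, 0.0395, 0.0145]
eef_rot: [0.678, 0.735, -0.002, -0.002]
ft_force: [-13.9, -1.3, 9.2]
width: 0.0005
t 72.53 p [724.   39.5  14.5] toolx yaw 94.56 tilt [-0.005 -0.   ] f [-13.9  -1.3   9.2] w 0.5 q [-0.05  0.72 -0.11  1.34  0.08  1.09 -0.08]
t 72.53 p [724.   39.5  14.5] toolx yaw 94.56 tilt [-0.005 -0.   ] f [-13.9  -1.3   9.2] w 0.5 q [-0.05  0.72 -0.11  1.34  0.08  1.09 -0.08]
t 72.58 p [724.   39.5  14.5] toolx yaw 94.56 tilt [-0.005 -0.   ] f [-14.7  -1.2   8.7] w 0.6 q [-0.05  0.72 -0.11  1.34  0.08  1.09 -0.08]
```

View pics/w31.png

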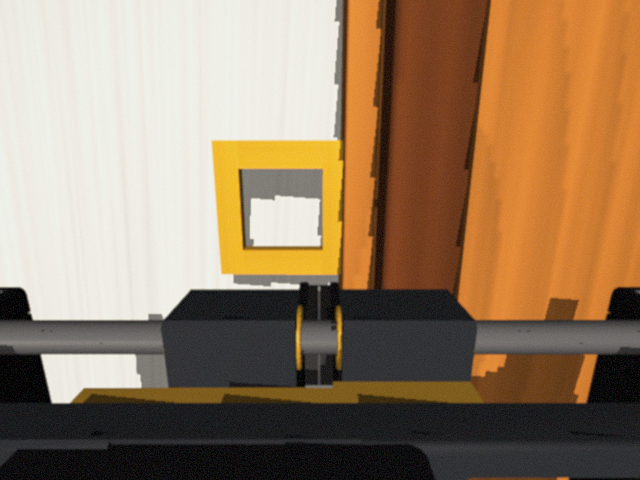

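```bash
python3 -m inch '[[0,0.07,0,0,0,0],[0,0,0,0,0,0]]';python3 -m inch '[[0,-0.3,0,0,0,0],[0,-0.7,0,0,0,0],[0,-0.7,-0.3,0,0,0],[0,-0.7,-0.9,0,0,0],[0,-0.7,-0.9,0,0,0]]';python3 -m inch '[[0,0,-0.9,0,0,0],[0,0,-0.9,0,0,0],[0,0,-0.9,0,0,0],[0,0,0,0,0,0]]';python3 - <<'E'
from h import *
c,W=look('wrist','w32')
a=np.radians(4.6);U=W[...,0]*np.cos(a)+W[...,1]*np.sin(a);V=-W[...,0]*np.sin(a)+W[...,1]*np.cos(a)
hsv=cv2.cvtColor(c['img'],cv2.COLOR_RGB2HSV)
m=(hsv[...,0]>20)&(hsv[...,0]<32)&(hsv[...,1]>150)&(abs(W[...,2]-.027)<.003)&(U>.6)&(U<.76)
print('tongue u',np.percentile(U[m],[1,99]).round(4),'v',np.percentile(V[m],[1,99]).round(4))
for n in ['scene','side']:
    c,W=look(n,n+'33')
    W0=np.load(f'pics/{n}0.npy')
    for f,X,im in (('before',W0,cv2.cvtColor(cv2.imread(f'pics/{n}0.png'),cv2.COLOR_BGR2RGB)),('after',W,c['img'])):
        U=X[...,0]*np.cos(a)+X[...,1]*np.sin(a);hsv=cv2.cvtColor(im,cv2.COLOR_RGB2HSV)
        m=(hsv[...,0]>16)&(hsv[...,0]<30)&(hsv[...,1]>130)&(hsv[...,2]>120)&(abs(X[...,2]-.027)<.006)&(X[...,0]>.55)&(X[...,0]<.8)&(abs(X[...,1]-.1)<.12)
        print(n,f,m.sum(),np.percentile(U[m],[2,50,98]).round(4))
E
```

```text
time: 72.88
ee_pos: [0.7241, 0.0395, 0.0144]
eef_rot: [0.678, 0.735, -0.004, -0.004]
ft_force: [-30.1, -2.0, 18.6]
width: 0.0006
time: 73.5
ee_pos: [0.6049, 0.0299, 0.0997]
eef_rot: [0.678, 0.735, 0.0, 0.0]
ft_force: [0.6, -0.3, -0.6]
width: 0.0005
time: 74.0
ee_pos: [0.6073, 0.0302, 0.2103]
eef_rot: [0.678, 0.735, 0.003, 0.002]
ft_force: [-0.1, -0.3, 0.0]
width: 0.0004
t 74.0 p [607.3  30.2 210.3] toolx yaw 94.55 tilt [0.007 0.001] f [-0.1 -0.3  0. ] w 0.4 q [-0.02  0.3  -0.13  1.53  0.04  1.31 -0.07]
tongue u [0.6841 0.7327] v [0.0028 0.0543]
t 74.05 p [606.4  30.1 208.1] toolx yaw 94.56 tilt [0.004 0.   ] f [ 0.5 -0.6 -0. ] w 0.2 q [-0.02  0.3  -0.13  1.53  0.04  1.31 -0.07]
scene before 123 [0.6811 0.6945 0.7247]
scene after 131 [0.6855 0.7018 0.7294]
t 74.1 p [605.6  30.  206.6] toolx yaw 94.56 tilt [0.001 0.   ] f [-0.2 -0.6 -0.1] w 0.4 q [-0.02  0.3  -0.13  1.53  0.04  1.31 -0.07]
side before 200 [0.6799 0.7044 0.7291]
side after 199 [0.6839 0.7082 0.7328]
```

View pics/scene33.png

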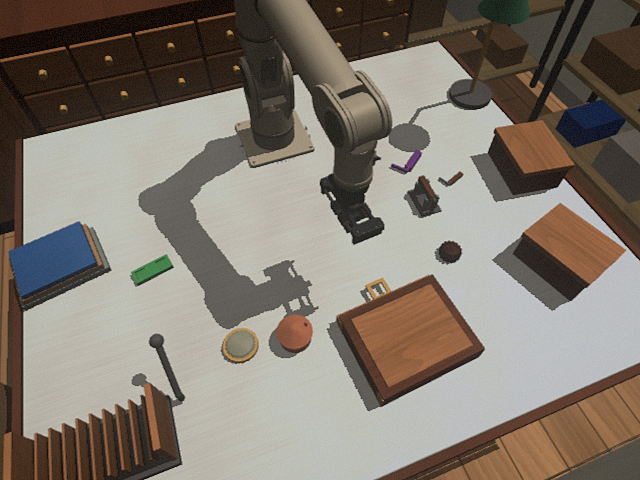

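View pics/side33.png

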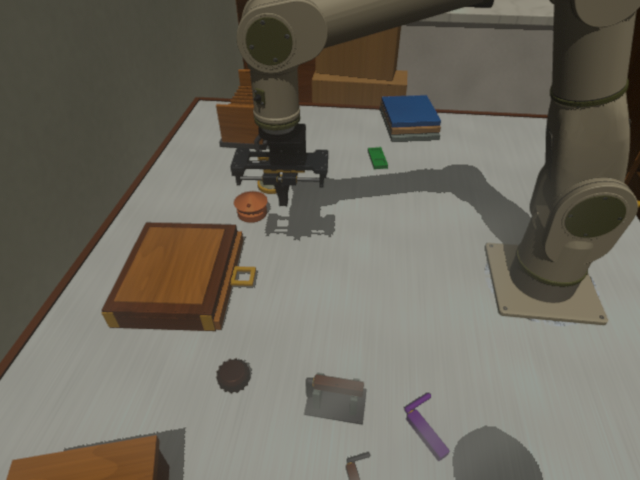

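Run:
```python
from h import *
for n in ['scene','side']:
    for f in (n+'0',n+'33'):
        W=np.load(f'pics/{f}.npy')
        out=[]
        for nm,x0,x1,y0,y1,z0 in (('chest',.6,1,-.08,.27,.05),('cap',.68,.82,-.25,-.1,.01),('knob',.6,.72,.28,.4,.01),('lens',.65,.78,-.37,-.25,.01),('hook',.39,.55,.3,.43,.066)):
            m=(W[...,0]>x0)&(W[...,0]<x1)&(W[...,1]>y0)&(W[...,1]<y1)&(W[...,2]>z0)&(W[...,2]<.09)
            r=cv2.minAreaRect(W[m][:,:2].astype(np.float32)*1000);out.append((nm,np.round(r[0],0).tolist()))
        print(f,out)
```

```text
scene0 [('chest', [859.0, 99.0]), ('cap', [748.0, -172.0]), ('knob', [662.0, 340.0]), ('lens', [718.0, -311.0]), ('hook', [461.0, 363.0])]
scene33 [('chest', [859.0, 99.0]), ('cap', [746.0, -171.0]), ('knob', [662.0, 340.0]), ('lens', [719.0, -312.0]), ('hook', [461.0, 364.0])]
side0 [('chest', [860.0, 99.0]), ('cap', [747.0, -170.0]), ('knob', [662.0, 339.0]), ('lens', [716.0, -309.0]), ('hook', [461.0, 363.0])]
side33 [('chest', [860.0, 99.0]), ('cap', [747.0, -168.0]), ('knob', [662.0, 339.0]), ('lens', [714.0, -302.0]), ('hook', [461.0, 363.0])]
```

The chest and bystanders are where they began, the hook is on its rest and the tray is against its stop. Handing in.

```bash
python3 -c "
from h import *
print(close_job())"
```

```text
the job is handed in; nothing more can be done
None
```

I finished the job and handed it in at about 74 s of the 210 s allowed. I drew the tray out to its stop with the larger dark hook and laid the hook back on its rest. All four oak slides went into their own pockets and were pressed down, then I pushed the tray shut. One slide was knocked aside mid-run, so I measured it again before picking it up.

**Last checks**
- **Slides:** before closing, all four frames read 36 mm high, which is fully sunk. Each press reached 15–20 N.
- **Tray:** when pushed shut it stopped firmly, with about 30 N of resistance.
- **Hook:** it is on its rest, within about 1 mm of where it started.
- **Bystanders:** the lamp knob, lens and chest read within 1 mm of their starting places, and the cap within 2 mm. The one side-camera reading of the lens that was several mm off came with the gripper partly blocking the view.

**What disagreed**
- Pressing the slides crept the open tray about 12 mm inward. I corrected the later placements from the camera views.
- Every camera put the shut tray about 3–5 mm further in than at the start. The chest did not move, so the tray was probably slightly open at first.

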